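# Refill the button feeder with the scoop

## Task

Refill the button feeder: slide the grey hopper's gate fully open, then lift the loaded blue scoop by its yellow handle and, with its spout just over the orange collar, tip it so that all five brass buttons slide in, spilling none. Then set the empty scoop back flat in the middle of its cork mat and let go of it, and last of all slide the gate fully shut. Leave the weights, spools, tin and oil bottle where they are.

Things in the scene. Friction and masses are not known exactly. Their poses are not given: they have to be found in the camera images.
- hopper: grey button-feeder hopper, fixed; grey top 78 mm up. Origin on the table straight under the mouth's centre; box spans x -55..55, y -42..72 mm. Round the mouth stands a square orange collar (outside 58 x 58, inside 50 x 50 mm, rim 96 mm up); below it a cavity, floor 12 mm up. A steel gate plate 78-82 mm up slides under the collar and sticks out to +y when open
- mouth (a point): centre of the orange collar's opening at its rim, 96 mm above the table; axes as the hopper's
- gate (a joint): the gate's slide in m: 0 = shut (covers the whole mouth), 0.056 = fully open (end stop, mouth clear). Opens along the hopper's +y; needs about 2 N plus light damping, stays where it is left. Starts shut or slightly open
- gate_knob (a point): top centre of the gate's black knob, which moves with the gate: upright block 14 mm (hopper x) x 20 mm (hopper y), from 82 up to 122 mm above the table, 52 mm from the mouth's centre along hopper +y when shut; it is best pinched across hopper x
- mat: cork mat fixed to the table, 220 (its x) x 110 (its y) x 6 mm thick; origin at the centre of its underside
- scoop: blue straight open-topped chute, 150 mm long, 36 wide (30 inside), floor 3, walls 18 mm high, 0.15-0.25 kg. Origin: centre of its underside; x points along it to the open spout end (x 75); x -75 is closed; z up. A yellow bridge (x -30..0, deck 34-38 mm up) carries the handle; buttons pass under it. Slick floor: buttons lie still when level, slide once tilted about 13 to 22 degrees
- handle (a point): centre of the yellow handle: upright fin 34 mm long (scoop x), 12 mm thick (scoop y), from 38 to 82 mm above the scoop's underside; this point is at x -15, z 62 mm of the scoop. Pinch it across the 12 mm
- spout (a point): middle of the floor's edge at the open spout end of the scoop (x 75, z 3 mm of the scoop)
- button1_center (a point): centre of brass button 1: a disc 22 mm across, 8 mm thick, 12 g; starts lying loose in the scoop's channel, the five in single file
- button2_center (a point): centre of brass button 2: a disc 22 mm across, 8 mm thick, 12 g; starts lying loose in the scoop's channel, the five in single file
- button3_center (a point): centre of brass button 3: a disc 22 mm across, 8 mm thick, 12 g; starts lying loose in the scoop's channel, the five in single file
- button4_center (a point): centre of brass button 4: a disc 22 mm across, 8 mm thick, 12 g; starts lying loose in the scoop's channel, the five in single file
- button5_center (a point): centre of brass button 5: a disc 22 mm across, 8 mm thick, 12 g; starts lying loose in the scoop's channel, the five in single file
- weight1: bystander, to be left alone: dark brown pattern-weight block, 75 x 65 x 30 mm; origin at the centre of its underside
- weight2: bystander, to be left alone: dark brown pattern-weight block, 75 x 65 x 30 mm; origin at the centre of its underside
- weight3: bystander, to be left alone: dark brown pattern-weight block, 75 x 65 x 30 mm; origin at the centre of its underside
- spool1: bystander, to be left alone: green thread spool standing upright, 34 mm across, 52 mm tall; origin at the centre of its underside
- spool2: bystander, to be left alone: red thread spool standing upright, 34 mm across, 52 mm tall; origin at the centre of its underside
- tin: bystander, to be left alone: round bare-metal tin, 56 mm across, 45 mm tall; origin at the centre of its underside
- oiler: bystander, to be left alone: small white oil bottle with red cap, 40 mm across, 85 mm tall; origin at the centre of its underside
Things that resemble listed ones, but are neither listed nor needed, are in the scene too. What is shaped like the scoop but red is not meant.

How it is judged:
By the outcome, as a careful person would: the job done as asked, in the order asked, and still so for the second after the job is handed in, with the robot touching nothing.
It also fails if it takes over 72 s, if anything falls off the work surface, if the arm or the gripper's body presses on something with over 40 N, if the wrist force passes 120 N, or if a joint passes its speed limit or range.

## Robot

A 7-joint arm with a two-finger parallel gripper is mounted at the origin on the work surface. World frame = base frame: x ahead of the robot, y to its left, z up, the work surface at z = 0. Lengths are in m, angles in rad, forces in N, time in s.
With the tool pointing down it reaches from about 0.35 to 0.9 m from the base axis. Payload 19.9 kg.
Tool frame: the origin (TCP) lies at the centre of the arm's flange, where the gripper is bolted on; the fingertips stand 199 mm ahead of it and the grasp point (between the pads) lies 180 mm ahead of it; z points along the fingers, y is the direction in which the jaws open and shut (so a half turn about z gives the same grasp; the last joint's range is limited). The gripper opens to 94 mm and grips with 3 to 60 N. Pads are 16 mm wide; open, the fingers measure 119 mm over their backs; the gripper's body (75 mm by 177 mm) begins 78 mm behind the grasp point.
Start: joints at [-1.387, 0.417, -0.01, 1.614, 0.005, 1.111, -0.053], TCP at [0.139, 0.609, 0.405] pointing down, gripper open.
Joint ranges: [-2.81, 2.81], [-0.39, 2.02], [-1.27, 1.25], [0.06, 2.57], [-1.19, 4.33], [0.19, 2], [-2.82, 2.82]. Speed limits (rad/s): [1.89, 1.89, 2.39, 2.39, 3.01, 3.01, 3.01].

## Interface

Orientations are given as a 3x3 rotation matrix whose columns are the frame's x, y, z axes.
In Python, from plant import robot gives the robot as it stands.
- The arm moves only by the tool drive_tool, never from a script. Its argument "series" is one flat list of numbers, 4 for each row, row after row: the shift along the tool's x, y, z in m, then the turn about the tool's z in rad. In form: [dx, dy, dz, roll, dx, dy, dz, roll, ...]. A call has exactly 5 rows; each row is the pose to reach, as a shift and turn from the pose measured when the call began, along the tool's axes at that moment; what a row does not reach only later rows make up. A row lasts 1/8 s, in which the tool goes at most 62.5 mm and 10.7 degrees, less where a joint would pass 70% of its speed; a pose out of reach is approached as far as the arm can. A call with a gripper value outside its range is refused whole. "claw" is the finger opening in m, from 0 to 0.094, set as the call begins (left out, the last holds). The fingers move at their own pace and stop on an object; "force" is the grip in N (left out, the last holds). Time passes only in rows, so rows that repeat a pose let the fingers close, or fill a call up. It gives the time, the measured TCP pose, the force and the opening at its end, in the units of the state.
- robot.sense(): the state, without advancing time (a new reading comes with each control period).
- robot.camera(name): name is "scene" or "top" or "wrist"; returns (picture, depth): 420x560x3 uint8, blue, green, red; 420x560 float32, m along the optical axis (not along the pixel's ray), 0 where there is no reading.
- robot.get_calibration(name): a dict with "intrinsics" (3x3 intrinsics, pixels), "world_from_camera" (4x4, takes a point from camera to world coordinates). Camera axes: x right, y down, z forward; pixel columns grow to the right and rows downward; lengths in m; the calibration is good to about 2 mm. A picture is of the moment at which its call begins: read the wrist's pose just before it. get_calibration takes no time and is no camera call; for the wrist camera it gives the pose at the moment of the call.
- robot.job_done(): hands the job in, once; it reports no verdict.
The state is a dict: "clock": time; "q": joint angles; "joint_velocities": joint speeds; "tau": joint torques, N m; "tcp_pos": TCP position; "tool_rot": TCP orientation; "contact_force": force on the tool from outside, world axes, zero at the start; "moment": the same for the moment, N m; "finger_gap": finger opening in m.
Only numpy, scipy, OpenCV 4.12 (cv2) and the standard library are available. Lean on these libraries where they do the work, as an engineer would, in place of code of your own. Each camera call takes 0.05 s, during which the arm holds its last target.

## Working session

There is one attempt and no reset: what is moved stays moved. The work goes in short steps, Python scripts to look and compute and a tool call to move; the robot and the scene stay as the last step left them, time stands still between calls to the robot, and variables do not carry over. Pictures are saved under pics/ and viewed, and the job is handed in when it is done.

Besides the shell and the picture viewer there is one more tool, called after ">>>" by a JSON object that holds its "api" and its "payload". drive_tool: Moves the arm, as the interface text tells. Its arguments: {"type":"object","properties":{"series":{"type":"array"},"claw":{"type":"number"},"force":{"type":"number"}},"required":["series"]}

```bash
ls; mkdir -p pics; python3 - <<'E'
from plant import robot
import cv2,numpy as np
s=robot.sense()
for k in s: print(k,np.round(s[k],3).tolist())
for n in ["scene","top","wrist"]:
    p,d=robot.camera(n); cv2.imwrite(f"pics/{n}0.png",p); np.save(f"{n}0.npy",d)
    c=robot.get_calibration(n); print(n,np.round(c["intrinsics"],1).tolist(),np.round(c["world_from_camera"],3).tolist())
    np.savez(f"{n}0c.npz",K=c["intrinsics"],T=c["world_from_camera"])
E
```

```text
pics
clock 0.0
q [-1.387, 0.418, -0.01, 1.614, 0.005, 1.111, -0.053]
joint_velocities [-0.001, 0.002, -0.0, 0.0, -0.001, -0.001, -0.002]
tau [-0.0, -85.126, 0.638, -42.597, -0.049, 0.019, 0.0]
tcp_pos [0.139, 0.609, 0.404]
tool_rot [[-0.975, 0.223, -0.0], [0.223, 0.975, -0.001], [-0.0, -0.001, -1.0]]
contact_force [-0.835, -0.419, 0.955]
moment [0.009, 0.029, 0.047]
finger_gap 0.094
scene [[502.4, 0.0, 275.5], [0.0, 502.4, 208.5], [0.0, 0.0, 1.0]] [[0.674, 0.614, -0.411, 1.164], [0.738, -0.551, 0.388, -0.595], [0.012, -0.565, -0.825, 1.377], [0.0, 0.0, 0.0, 1.0]]
top [[440.9, 0.0, 279.0], [0.0, 440.9, 215.0], [0.0, 0.0, 1.0]] [[-0.022, -0.995, 0.093, 0.424], [-1.0, 0.023, 0.003, 0.007], [-0.005, -0.093, -0.996, 1.438], [0.0, 0.0, 0.0, 1.0]]
wrist [[348.8, 0.0, 276.3], [0.0, 348.8, 201.6], [0.0, 0.0, 1.0]] [[0.222, 0.94, 0.26, 0.062], [0.975, -0.214, -0.06, 0.626], [-0.001, 0.267, -0.964, 0.384], [0.0, 0.0, 0.0, 1.0]]
```

View pics/scene0.png

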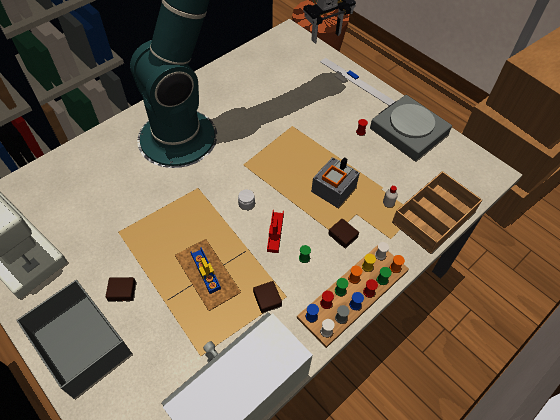

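View pics/top0.png

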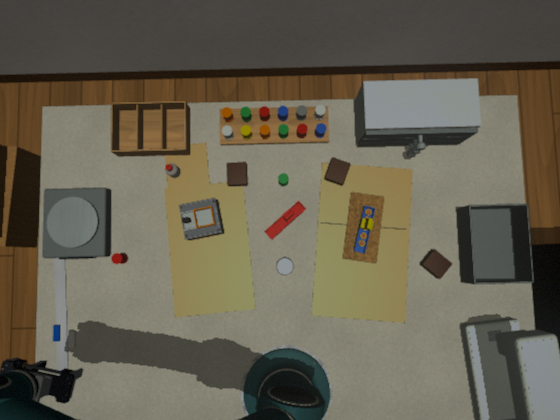

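View pics/wrist0.png

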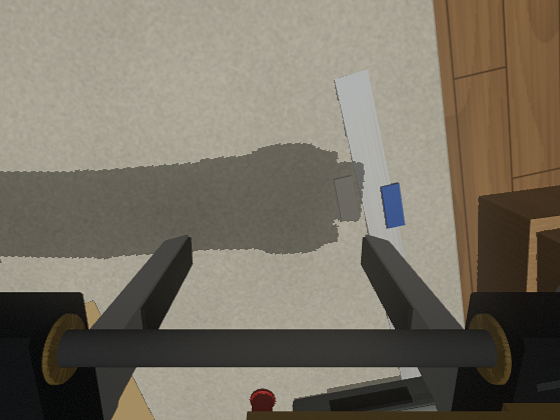

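```bash
cat > h.py <<'E'
import numpy as np,cv2
def load(n):
    c=np.load(f"{n}c.npz"); return cv2.imread(f"pics/{n}.png"),np.load(f"{n}.npy"),c["K"],c["T"]
def cloud(d,K,T):
    v,u=np.mgrid[:d.shape[0],:d.shape[1]]
    P=np.stack([(u-K[0,2])/K[0,0]*d,(v-K[1,2])/K[1,1]*d,d],-1)
    return P@T[:3,:3].T+T[:3,3]
def snap(n,tag):
    from plant import robot
    c=robot.get_calibration(n); p,d=robot.camera(n); nm=n+tag
    cv2.imwrite(f"pics/{nm}.png",p); np.save(f"{nm}.npy",d); np.savez(f"{nm}c.npz",K=c["intrinsics"],T=c["world_from_camera"])
    return load(nm)
E
python3 - <<'E'
from h import *
p,d,K,T=load("top0"); C=cloud(d,K,T)
a=cv2.resize(p[190:245,170:230],None,fx=6,fy=6,interpolation=0)
b=cv2.resize(p[185:270,330:395],None,fx=6,fy=6,interpolation=0)
H=max(a.shape[0],b.shape[0]); z=np.zeros((H,a.shape[1]+b.shape[1],3),np.uint8); z[:a.shape[0],:a.shape[1]]=a; z[:b.shape[0],a.shape[1]:]=b
cv2.imwrite("pics/crop1.png",z)
hsv=cv2.cvtColor(p,cv2.COLOR_BGR2HSV)
roi=np.zeros(p.shape[:2],bool); roi[190:245,170:235]=1
m=roi&(C[...,2]>.07); print("hop",m.sum(),C[m].mean(0),cv2.minAreaRect(C[m&(C[...,2]<.1)][:,:2].astype(np.float32)*1000))
k=roi&(C[...,2]>.105); print("knob",k.sum(),np.median(C[k],0),C[k].max(0))
o=roi&(hsv[...,0]<15)&(hsv[...,1]>130)&(hsv[...,2]>100); print("orange",o.sum(),C[o].mean(0),cv2.minAreaRect(C[o][:,:2].astype(np.float32)*1000), np.median(C[o],0))
roi=np.zeros(p.shape[:2],bool); roi[185:270,335:390]=1
bl=roi&(hsv[...,0]>105)&(hsv[...,0]<130)&(hsv[...,1]>120); print("blue",bl.sum(),C[bl].mean(0),cv2.minAreaRect(C[bl][:,:2].astype(np.float32)*1000))
ye=roi&(hsv[...,0]>20)&(hsv[...,0]<35)&(hsv[...,1]>180); print("yel",ye.sum(),C[ye].mean(0),C[ye].max(0))
f=roi&(C[...,2]>.075); print("fin",f.sum(),C[f].mean(0),cv2.minAreaRect(C[f][:,:2].astype(np.float32)*1000))
E
```

```text
hop 1325 [0.54653095 0.25325056 0.10245296] ((549.0576782226562, 258.51409912109375), (110.28659057617188, 115.11083221435547), 9.963824272155762)
knob 56 [0.53882725 0.2881039  0.122888  ] [0.54895998 0.30545633 1.43800826]
orange 6 [0.56983256 0.24220436 0.0919982 ] ((554.4151000976562, 247.95884704589844), (45.913604736328125, 56.77126693725586), 89.01547241210938) [0.57825018 0.23873423 0.09641458]
blue 200 [ 0.49303066 -0.25625585  0.01295859] ((506.270263671875, -260.9150085449219), (35.223907470703125, 147.1673583984375), 74.8139877319336)
yel 120 [ 0.51983275 -0.26066192  0.06947917] [0.54126567 0.00652977 1.43800826]
fin 76 [ 0.48930901 -0.17454537  0.53073133] ((467.64361572265625, -137.29959106445312), (31.98116111755371, 298.9509582519531), 23.01523208618164)
```

View pics/crop1.png

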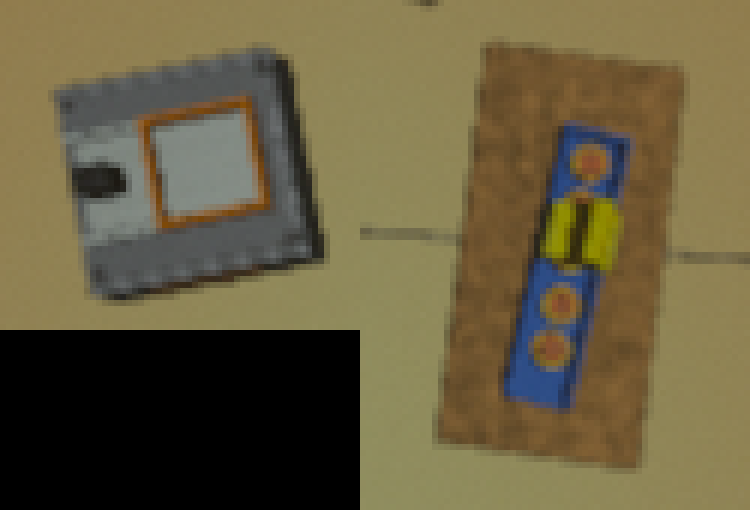

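```bash
python3 - <<'E'
from h import *
for n,r1,r2 in (("top0",(185,250,165,235),(180,275,335,395)),("scene0",(150,210,300,370),(230,315,170,245))):
    p,d,K,T=load(n); C=cloud(d,K,T); ok=d>0
    hsv=cv2.cvtColor(p,cv2.COLOR_BGR2HSV).astype(int)
    def roi(r):
        m=np.zeros(d.shape,bool); m[r[0]:r[1],r[2]:r[3]]=1; return m&ok
    A=roi(r1);B=roi(r2); z=C[...,2]
    R=lambda m: [np.round(x,2) if np.isscalar(x) else np.round(x,1).tolist() for x in cv2.minAreaRect(C[m][:,:2].astype(np.float32)*1000)] if m.sum()>3 else None
    print(n,"hop",R(A&(z>.065)&(z<.1)))
    k=A&(z>.117)&(z<.13); print(" knob",k.sum(),R(k),C[k].mean(0))
    c=A&(z>.091)&(z<.103);print(" collar",c.sum(),R(c),C[c].mean(0),np.median(C[c],0))
    fl=A&(z>.074)&(z<.084);print(" top z",np.median(C[fl],0))
    t=B&(hsv[...,0]>105)&(hsv[...,0]<130)&(hsv[...,1]>120);print(" blue",t.sum(),R(t))
    f=B&(z>.078)&(z<.1);print(" fin",f.sum(),R(f),C[f].mean(0) if f.sum() else 0)
    y=B&(hsv[...,0]>20)&(hsv[...,0]<35)&(hsv[...,1]>190)&(z>.02);print(" yel",y.sum(),R(y),C[y].mean(0))
    dk=B&(z>.003)&(z<.012); print(" mat",dk.sum(),R(dk))
E
```

```text
top0 hop [[549.0, 258.2], [112.6, 115.4], np.float64(9.81)]
 knob 31 [[541.9, 295.0], [20.9, 12.5], np.float64(88.38)] [0.54232635 0.29506998 0.12123354]
 collar 109 [[549.2, 258.2], [58.5, 88.8], np.float64(9.34)] [0.54981858 0.2476186  0.09550227] [0.54688183 0.24942837 0.09540413]
 top z [0.5495462  0.25563785 0.07892515]
 blue 200 [[506.3, -260.9], [35.2, 147.2], np.float64(74.81)]
 fin 47 [[522.2, -264.3], [12.0, 34.1], np.float64(74.0)] [ 0.52136248 -0.26372484  0.08675652]
 yel 103 [[521.2, -264.1], [34.9, 32.6], np.float64(73.79)] [ 0.52087167 -0.26166173  0.06197486]
 mat 2007 [[514.5, -266.9], [193.6, 308.0], np.float64(87.97)]
scene0 hop [[551.2, 253.9], [112.3, 121.8], np.float64(9.49)]
 knob 24 [[545.7, 291.7], [13.9, 24.9], np.float64(6.17)] [0.54558256 0.29078487 0.12128681]
 collar 99 [[552.2, 256.1], [57.4, 99.2], np.float64(7.6)] [0.55305744 0.24552681 0.09540144] [0.55082773 0.24733546 0.09515349]
 top z [0.55701735 0.25039209 0.07870921]
 blue 226 [[508.7, -263.9], [36.1, 155.3], np.float64(74.41)]
 fin 52 [[524.0, -267.7], [12.0, 39.9], np.float64(74.23)] [ 0.52449961 -0.2680455   0.0858907 ]
 yel 144 [[525.5, -268.5], [36.5, 35.9], np.float64(77.86)] [ 0.52683826 -0.27009612  0.06063614]
 mat 2346 [[504.4, -261.1], [237.3, 293.7], np.float64(49.56)]
```

>>> {"api": "drive_tool", "payload": {"series": [-0.05, -0.023, 0, 0.18, -0.1, -0.046, 0, 0.36, -0.15, -0.07, 0, 0.54, -0.2, -0.093, 0, 0.72, -0.25, -0.117, 0, 0.9], "claw": 0.05, "force": 20}}

```text
clock: 0.78
tcp_pos: [0.3581, 0.4381, 0.4043]
tool_rot: [[-0.426, 0.905, -0.0], [0.905, 0.426, -0.001], [-0.001, -0.0, -1.0]]
contact_force: [0.8, 1.0, 0.4]
finger_gap: 0.0505
```

```bash
cat >> h.py <<'E'
def goto(pos,jawdeg=None,s=None):
    """pos = grasp point target (world), tool-down; prints shift in tool axes and roll"""
    from plant import robot
    s=robot.sense(); R=np.array(s["tool_rot"]); p=np.array(s["tcp_pos"]); g=p+R@[0,0,.18]
    t=R.T@(np.array(pos)-g); yaw=np.degrees(np.arctan2(R[1,1],R[0,1]))
    print("t %.2f grasp"%s["clock"],np.round(g,4),"jaw %.2f"%yaw,"z",np.round(R[:,2],4),"F",np.round(s["contact_force"],1),"gap %.4f"%s["finger_gap"])
    print(" shift",np.round(t,4), "roll", [round(float(np.radians((yaw-j+180)%360-180)),4) for j in (jawdeg,jawdeg+180)] if jawdeg is not None else "", "q",np.round(s["q"],2))
E
python3 - <<'E'
from h import *
goto((.543,.294,.16),9.6)
p,d,K,T=load("top0"); C=cloud(d,K,T)
for nm,(v,u) in dict(oiler=(169,172),spool1=(180,283),tin=(266,285),redscoop=(220,285)).items(): print(nm,np.round(C[v,u],3))
E
```

```text
t 0.78 grasp [0.358  0.438  0.2243] jaw 25.23 z [-2.e-04 -8.e-04 -1.e+00] F [0.8 1.  0.4] gap 0.0505
 shift [-0.209   0.106   0.0644] roll [0.2727, -2.8689] q [-1.15  0.32  0.26  1.77 -0.09  1.06 -0.42]
oiler [0.707 0.347 0.062]
spool1 [ 0.665 -0.004  0.054]
tin [ 0.393 -0.004  0.042]
redscoop [ 0.542 -0.008 -0.001]
```

>>> {"api": "drive_tool", "payload": {"series": [-0.05, 0.025, 0, 0.15, -0.1, 0.05, 0.02, 0.273, -0.15, 0.075, 0.04, 0.273, -0.209, 0.106, 0.054, 0.273, -0.209, 0.106, 0.054, 0.273]}}

```text
clock: 1.4
tcp_pos: [0.5457, 0.2902, 0.3492]
tool_rot: [[-0.161, 0.987, -0.0], [0.987, 0.161, -0.003], [-0.003, -0.001, -1.0]]
contact_force: [-1.7, 0.7, -0.3]
finger_gap: 0.05
```

```bash
python3 - <<'E'
from h import *
goto((.543,.294,.108),9.6)
snap("wrist","1")
E
```

```text
t 1.40 grasp [0.5456 0.2896 0.1692] jaw 9.24 z [-5.0e-04 -3.5e-03 -1.0e+00] F [-1.7  0.7 -0.3] gap 0.0500
 shift [ 0.0049 -0.0018  0.0611] roll [-0.0063, 3.1353] q [-0.82  0.48  0.37  1.69 -0.2   1.   -0.22]
```

View pics/wrist1.png

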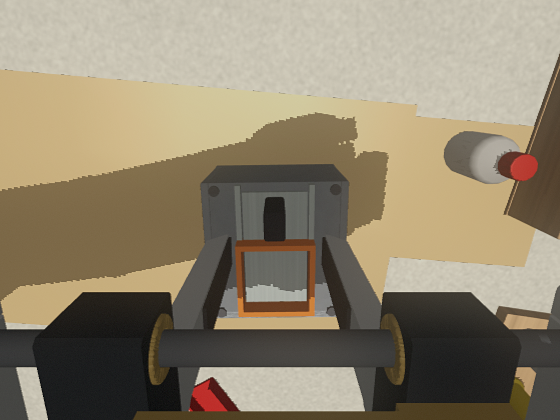

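```bash
python3 - <<'E'
from h import *
p,d,K,T=load("wrist1"); C=cloud(d,K,T); z=C[...,2]; ok=(d>0)
m=np.zeros(d.shape,bool); m[150:320,195:355]=1; m&=ok
def R(k): r=cv2.minAreaRect(C[k][:,:2].astype(np.float32)*1000); return k.sum(),np.round(r[0],1),np.round(r[1],1),round(r[2],2)
k=m.copy(); k[:,:255]=0;k[:,295:]=0; k[245:]=0
print("knob",R(k&(z>.119)&(z<.125)),np.median(z[k&(z>.115)]))
m2=m.copy(); m2[:238]=0; m2[:,:236]=0; m2[:,318:]=0
print("collar",R(m2&(z>.093)&(z<.1)))
E
```

```text
knob (np.int64(660), array([542.5, 292.3]), array([13.9, 20.4]), 9.74) 0.1219312807348748
collar (np.int64(1772), array([551.9, 240.4]), array([58.1, 59.5]), 10.05)
```

>>> {"api": "drive_tool", "payload": {"series": [0.003, -0.0026, 0.025, -0.01, 0.003, -0.0026, 0.05, -0.01, 0.003, -0.0026, 0.061, -0.01, 0.003, -0.0026, 0.061, -0.01, 0.003, -0.0026, 0.061, -0.01]}}

```text
clock: 2.08
tcp_pos: [0.5416, 0.2946, 0.2894]
tool_rot: [[-0.173, 0.985, 0.0], [0.985, 0.173, -0.002], [-0.002, -0.0, -1.0]]
contact_force: [-1.1, -0.5, -0.2]
finger_gap: 0.0499
```

>>> {"api": "drive_tool", "payload": {"series": [0, 0, 0, 0, 0, 0, 0, 0, 0, 0, 0, 0, 0, 0, 0, 0, 0, 0, 0, 0], "claw": 0.005, "force": 25}}

```text
clock: 2.7
tcp_pos: [0.5426, 0.2946, 0.2896]
tool_rot: [[-0.172, 0.985, 0.003], [0.985, 0.172, -0.001], [-0.002, 0.003, -1.0]]
contact_force: [12.7, 2.6, -9.2]
finger_gap: 0.0137
```

```bash
python3 - <<'E'
from h import *
goto((.5425-.056*.172,.2923+.056*.985,.108),9.9)
E
```

```text
t 2.70 grasp [0.5432 0.2944 0.1096] jaw 9.93 z [ 0.0033 -0.0011 -1.    ] F [12.7  2.6 -9.2] gap 0.0137
 shift [ 0.0541 -0.001   0.0015] roll [0.0005, -3.1411] q [-0.81  0.55  0.35  1.74 -0.23  0.89 -0.19]
```

>>> {"api": "drive_tool", "payload": {"series": [0.012, 0, 0, 0, 0.025, 0, 0, 0, 0.04, 0, 0, 0, 0.052, 0, 0, 0, 0.058, 0, 0, 0]}}

```text
clock: 3.32
tcp_pos: [0.533, 0.3507, 0.2894]
tool_rot: [[-0.172, 0.985, 0.003], [0.985, 0.172, -0.005], [-0.005, 0.003, -1.0]]
contact_force: [4.5, -28.0, 7.3]
finger_gap: 0.0138
```

```bash
python3 - <<'E'
from h import *
goto((.5425-.056*.172,.2923+.056*.985,.108),9.9)
E
```

```text
t 3.33 grasp [0.5336 0.3499 0.1094] jaw 9.90 z [ 0.0034 -0.0046 -1.    ] F [  4.5 -28.    7.3] gap 0.0138
 shift [-0.0023 -0.0011  0.0014] roll [-0.0001, 3.1415] q [-0.88  0.58  0.34  1.68 -0.23  0.91 -0.28]
```

>>> {"api": "drive_tool", "payload": {"series": [0, 0, 0, 0, 0, 0, 0, 0, 0, 0, -0.04, 0, 0, 0, -0.09, 0, 0, 0, -0.14, 0], "claw": 0.05}}

```text
clock: 3.95
tcp_pos: [0.5322, 0.3516, 0.431]
tool_rot: [[-0.172, 0.985, 0.003], [0.985, 0.172, -0.004], [-0.005, 0.002, -1.0]]
contact_force: [0.0, 0.0, 0.9]
finger_gap: 0.05
```

```bash
python3 - <<'E'
from h import *
p,d,K,T=snap("wrist","2"); C=cloud(d,K,T); z=C[...,2]
k=(z>.119)&(z<.125)&(d>0)&(abs(C[...,0]-.534)<.03)&(abs(C[...,1]-.349)<.04)
print(k.sum(),cv2.minAreaRect(C[k][:,:2].astype(np.float32)*1000))
goto((.523,-.266,.25),74)
s=np.array
p,d,K,T=snap("top","2"); C=cloud(d,K,T); z=C[...,2]
for a in (.525,): 
  k=(z>.119)&(z<.125)&(d>0)&(abs(C[...,0]-.534)<.03)&(abs(C[...,1]-.349)<.04); print(k.sum(),cv2.minAreaRect(C[k][:,:2].astype(np.float32)*1000))
E
```

```text
347 ((533.019775390625, 347.30950927734375), (13.75380802154541, 19.413503646850586), 9.424467086791992)
t 4.00 grasp [0.5347 0.3518 0.258 ] jaw 9.90 z [ 9.3e-03  7.0e-04 -1.0e+00] F [0.1 1.3 6.8] gap 0.0500
 shift [-0.6066 -0.1179  0.0074] roll [-1.1187, 2.0229] q [-0.91  0.43  0.39  1.55 -0.17  1.18 -0.33]
25 ((532.6067504882812, 349.91290283203125), (13.810426712036133, 19.856048583984375), 12.909252166748047)
```

View pics/wrist2.png

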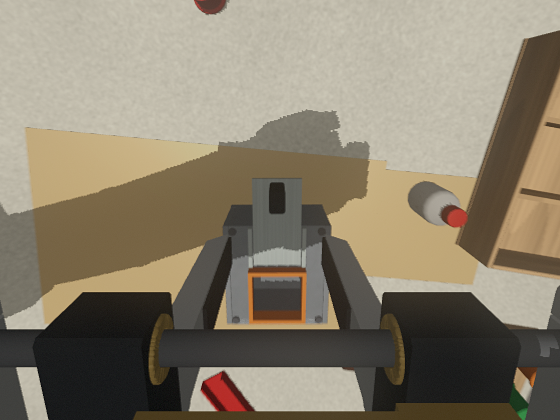

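>>> {"api": "drive_tool", "payload": {"series": [-0.055, -0.0105, 0, -0.15, -0.11, -0.021, 0, -0.3, -0.165, -0.032, 0, -0.45, -0.22, -0.043, 0, -0.6, -0.275, -0.053, 0, -0.75]}}

```text
clock: 4.68
tcp_pos: [0.5277, 0.0702, 0.4346]
tool_rot: [[-0.801, 0.599, 0.009], [0.599, 0.801, 0.001], [-0.007, 0.007, -1.0]]
contact_force: [0.2, 0.7, 0.3]
finger_gap: 0.0498
```

```bash
python3 - <<'E'
from h import *
goto((.523,-.266,.2),74)
E
```

```text
t 4.67 grasp [0.5294 0.0704 0.2547] jaw 53.19 z [ 0.0094  0.0013 -1.    ] F [0.2 0.7 0.3] gap 0.0498
 shift [-0.1961 -0.2735  0.0541] roll [-0.3633, 2.7783] q [-0.51  0.23  0.38  1.82 -0.09  1.1   0.83]
```

>>> {"api": "drive_tool", "payload": {"series": [-0.035, -0.049, 0, -0.1, -0.07, -0.097, 0, -0.2, -0.105, -0.146, 0.01, -0.3, -0.14, -0.195, 0.03, -0.363, -0.17, -0.237, 0.04, -0.363], "claw": 0.05}}

```text
clock: 5.3
tcp_pos: [0.5217, -0.2232, 0.3933]
tool_rot: [[-0.961, 0.275, 0.009], [0.275, 0.961, 0.002], [-0.008, 0.004, -1.0]]
contact_force: [0.3, 0.9, -0.1]
finger_gap: 0.0499
```

```bash
python3 - <<'E'
from h import *
p,d,K,T=snap("wrist","3")
goto((.523,-.266,.2),74)
E
```

```text
t 5.35 grasp [ 0.5216 -0.2296  0.2125] jaw 73.64 z [ 0.008 -0.001 -1.   ] F [-6.5 -5.3 -3.3] gap 0.0501
 shift [-0.0115 -0.0346  0.0125] roll [-0.0062, 3.1354] q [-0.02  0.35  0.48  1.79 -0.19  1.04  1.81]
```

View pics/wrist3.png

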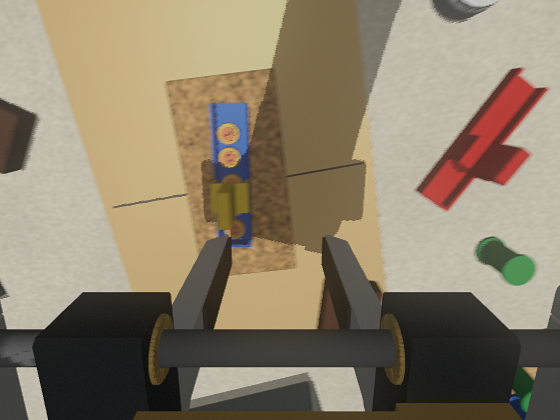

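```bash
python3 - <<'E'
from h import *
p,d,K,T=load("wrist3"); C=cloud(d,K,T); z=C[...,2]; hsv=cv2.cvtColor(p,cv2.COLOR_BGR2HSV).astype(int)
def R(k): r=cv2.minAreaRect(C[k][:,:2].astype(np.float32)*1000); return k.sum(),np.round(r[0],1),np.round(r[1],1),round(r[2],2)
m=np.zeros(d.shape,bool); m[65:275,165:297]=1; m&=d>0
m2=m.copy(); m2[:170]=0;m2[245:]=0; m2[:,:205]=0;m2[:,255:]=0
f=m2&(z>.08)&(z<.1); print("fin",R(f),np.median(z[f]))
b=m&(hsv[...,0]>105)&(hsv[...,0]<130)&(hsv[...,1]>120); print("blue",R(b&(z<.03)))
mt=m&(z>.003)&(z<.0085); print("mat",R(mt),np.median(z[mt]))
E
```

```text
fin (np.int64(579), array([ 520.7, -267.6]), array([12.2, 33.9]), 74.92) 0.08785583523495283
blue (np.int64(1399), array([ 506.6, -265.5]), array([ 33.7, 148.9]), 73.97)
mat (np.int64(14398), array([ 509.6, -271.3]), array([143.6, 229.5]), 74.94) 0.006162624773371678
```

```bash
python3 - <<'E'
from h import *
goto((.5297,-.2675,.066),74.5)
E
```

```text
t 5.35 grasp [ 0.5216 -0.2296  0.2125] jaw 73.64 z [ 0.008 -0.001 -1.   ] F [-6.5 -5.3 -3.3] gap 0.0501
 shift [-0.0173 -0.0343  0.1466] roll [-0.015, 3.1266] q [-0.02  0.35  0.48  1.79 -0.19  1.04  1.81]
```

>>> {"api": "drive_tool", "payload": {"series": [-0.01, -0.02, 0.03, -0.015, -0.0173, -0.0343, 0.06, -0.015, -0.0173, -0.0343, 0.08, -0.015, -0.0173, -0.0343, 0.08, -0.015, -0.0173, -0.0343, 0.08, -0.015]}}

```text
clock: 5.98
tcp_pos: [0.5279, -0.2671, 0.3133]
tool_rot: [[-0.964, 0.267, 0.009], [0.267, 0.964, -0.001], [-0.009, 0.001, -1.0]]
contact_force: [-0.2, -0.5, 0.3]
finger_gap: 0.0498
```

```bash
python3 - <<'E'
from h import *
p,d,K,T=snap("wrist","4")
goto((.5297,-.2675,.066),74.5)
C=cloud(d,K,T); z=C[...,2]
def R(k): r=cv2.minAreaRect(C[k][:,:2].astype(np.float32)*1000); return k.sum(),np.round(r[0],1),np.round(r[1],1),round(r[2],2)
m=(d>0)&(abs(C[...,0]-.522)<.03)&(abs(C[...,1]+.266)<.025)
f=m&(z>.08)&(z<.1); print("fin",R(f),np.median(z[f]))
hsv=cv2.cvtColor(p,cv2.COLOR_BGR2HSV).astype(int)
E
```

```text
t 6.03 grasp [ 0.5297 -0.2673  0.1336] jaw 74.52 z [ 0.0093 -0.0013 -1.    ] F [-0.1  0.3 -0.4] gap 0.0501
 shift [ 0.0005 -0.0003  0.0676] roll [0.0004, -3.1412] q [ 0.07  0.49  0.45  1.8  -0.27  0.91  1.94]
fin (np.int64(1023), array([ 520.7, -267.9]), array([11.8, 34.1]), 74.67) 0.08794999373937243
```

View pics/wrist4.png

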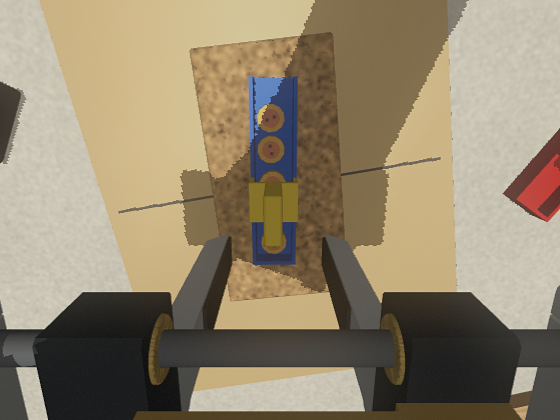

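>>> {"api": "drive_tool", "payload": {"series": [0.001, -0.003, 0.02, 0, 0.001, -0.003, 0.045, 0, 0.001, -0.003, 0.0675, 0, 0.001, -0.003, 0.0675, 0, 0.001, -0.003, 0.0675, 0]}}

```text
clock: 6.65
tcp_pos: [0.5269, -0.27, 0.2466]
tool_rot: [[-0.964, 0.267, 0.01], [0.267, 0.964, -0.002], [-0.01, 0.001, -1.0]]
contact_force: [0.5, -0.9, 0.6]
finger_gap: 0.05
```

>>> {"api": "drive_tool", "payload": {"series": [0, 0, 0, 0, 0, 0, 0, 0, 0, 0, 0, 0, 0, 0, 0, 0, 0, 0, 0, 0], "claw": 0.004, "force": 40}}

```text
clock: 7.28
tcp_pos: [0.5269, -0.2699, 0.2466]
tool_rot: [[-0.964, 0.267, 0.01], [0.267, 0.964, -0.001], [-0.01, 0.001, -1.0]]
contact_force: [0.0, 0.7, 0.1]
finger_gap: 0.0119
```

```bash
python3 - <<'E'
from h import *
goto((.5284,-.2700,.066),74.5)
# mat fit
p,d,K,T=load("wrist4"); C=cloud(d,K,T)
hsv=cv2.cvtColor(p,cv2.COLOR_BGR2HSV).astype(int)
v,u=np.mgrid[:420,:560]
# plane z=.006 corners from pixels
for (uu,vv) in [(190,48),(333,33),(344,240),(230,300),(318,291)]:
    r=T[:3,:3]@np.linalg.inv(K)@[uu,vv,1]; o=T[:3,3]; t=(.006-o[2])/r[2]; print((uu,vv),np.round(o+t*r,4))
E
```

```text
t 7.28 grasp [ 0.5287 -0.2702  0.0666] jaw 74.52 z [ 0.0098 -0.0015 -1.    ] F [0.  0.7 0.1] gap 0.0119
 shift [0.0003 0.0001 0.0006] roll [0.0003, -3.1413] q [ 0.11  0.58  0.41  1.83 -0.32  0.78  1.99]
(190, 48) [ 0.397  -0.2992  0.006 ]
(333, 33) [ 0.4158 -0.1922  0.006 ]
(344, 240) [ 0.5815 -0.2201  0.006 ]
(230, 300) [ 0.6118 -0.3353  0.006 ]
(318, 291) [ 0.6246 -0.2541  0.006 ]
```

>>> {"api": "drive_tool", "payload": {"series": [0, 0, -0.004, 0, 0, 0, -0.012, 0, 0, 0, -0.022, 0, 0, 0, -0.03, 0, 0, 0, -0.03, 0]}}

```text
clock: 7.9
tcp_pos: [0.5268, -0.2699, 0.2774]
tool_rot: [[-0.964, 0.267, 0.011], [0.267, 0.964, -0.002], [-0.011, 0.001, -1.0]]
contact_force: [-0.4, -0.3, -3.4]
finger_gap: 0.0116
```

```bash
python3 - <<'E'
from h import *
p,d,K,T=snap("wrist","5")
goto((.5284,-.2700,.2),74.5)
E
```

```text
t 7.95 grasp [ 0.5285 -0.2701  0.0969] jaw 74.53 z [ 0.0104 -0.0016 -0.9999] F [ 0.5 -0.1 -2.9] gap 0.0121
 shift [-0.0009  0.0002 -0.1031] roll [0.0004, -3.1411] q [ 0.09  0.54  0.43  1.82 -0.3   0.84  1.97]
```

View pics/wrist5.png

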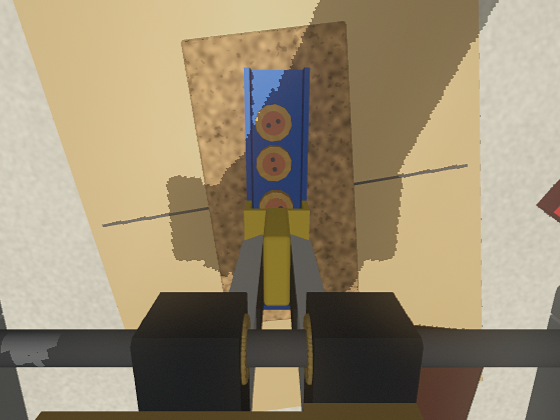

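```bash
cat >> h.py <<'E'
def tilt(n,spoutdeg=None):
    """pitch of the scoop floor from wrist picture; spout direction from tool x"""
    p,d,K,T=load(n); C=cloud(d,K,T)
    hsv=cv2.cvtColor(p,cv2.COLOR_BGR2HSV).astype(int)
    b=(d>0)&(hsv[...,0]>100)&(hsv[...,0]<130)&(hsv[...,1]>100)
    b[:,:220]=0;b[:,335:]=0; b[225:]=0
    from plant import robot
    s=robot.sense(); R=np.array(s["tool_rot"]); g=np.array(s["tcp_pos"])+R@[0,0,.18]
    P=(C[b]-g)@np.column_stack([[R[0,0],R[1,0],0],[R[0,1],R[1,1],0],[0,0,1]])
    m=abs(P[:,1])<.010; P=P[m]   # floor only
    for _ in range(4):
        A=np.c_[P[:,0],np.ones(len(P))]; c=np.linalg.lstsq(A,P[:,2],rcond=None)[0]; r=P[:,2]-A@c; P=P[abs(r)<max(.001,2*np.std(r))]
    tx=P[:,0].max(); print("tilt down %.2f deg, n %d, front edge: ahead %.4f, z rel grasp %.4f"%(-np.degrees(np.arctan(c[0])),len(P),tx,c[0]*tx+c[1]))
E
python3 - <<'E'
from h import *
tilt("wrist5")
goto((.5284,-.2700,.2),74.5)
# top-based mat
p,d,K,T=load("top0"); hsv=cv2.cvtColor(p,cv2.COLOR_BGR2HSV).astype(int)
print(hsv[200,350],hsv[250,375],hsv[280,350])
C=cloud(d,K,T); m=np.zeros(d.shape,bool); m[180:275,335:395]=1
k=m&(d>0)&(hsv[...,2]<145)&(C[...,2]<.04)&(hsv[...,0]<30)
k=cv2.morphologyEx(k.astype(np.uint8),cv2.MORPH_OPEN,np.ones((3,3)))>0
c=max(cv2.findContours(k.astype(np.uint8),0,1)[0],key=cv2.contourArea); 
kk=np.zeros(d.shape,np.uint8); cv2.drawContours(kk,[c],-1,1,-1); 
r=cv2.minAreaRect(c.astype(np.float32)); print(r)
for uv in list(cv2.boxPoints(r))+[r[0]]:
    q=T[:3,:3]@np.linalg.inv(K)@[uv[0],uv[1],1]; o=T[:3,3]; print(np.round((o+q*(.006-o[2])/q[2])[:2],4))
E
```

```text
tilt down 0.05 deg, n 1875, front edge: ahead 0.0975, z rel grasp -0.0570
t 7.95 grasp [ 0.5285 -0.2701  0.0969] jaw 74.53 z [ 0.0104 -0.0016 -0.9999] F [ 0.5 -0.1 -2.9] gap 0.0121
 shift [-0.0009  0.0002 -0.1031] roll [0.0004, -3.1411] q [ 0.09  0.54  0.43  1.82 -0.3   0.84  1.97]
[ 18 148  93] [ 17 149 118] [ 28  93 143]
((364.5, 230.0), (88.0, 59.0), 90.0)
[ 0.6496 -0.1748]
[ 0.6451 -0.368 ]
[ 0.3592 -0.3546]
[ 0.3634 -0.165 ]
[ 0.503  -0.2656]
```

>>> {"api": "drive_tool", "payload": {"series": [0.002, 0.005, -0.015, 0, 0.007, 0.019, -0.035, -0.02, 0.016, 0.042, -0.06, -0.05, 0.029, 0.075, -0.08, -0.08, 0.043, 0.112, -0.086, -0.11]}}

```text
clock: 8.57
tcp_pos: [0.514, -0.1494, 0.3645]
tool_rot: [[-0.987, 0.159, 0.012], [0.159, 0.987, -0.002], [-0.013, 0.0, -1.0]]
contact_force: [-0.2, 0.3, -3.4]
finger_gap: 0.0119
```

```bash
python3 - <<'E'
from h import *
goto((.479,.228,.18),100)
E
```

```text
t 8.57 grasp [ 0.5163 -0.1497  0.1845] jaw 80.85 z [ 0.0124 -0.0019 -0.9999] F [-0.2  0.3 -3.4] gap 0.0119
 shift [0.0969 0.367  0.0033] roll [-0.3342, 2.8073] q [-0.14  0.32  0.44  1.89 -0.17  0.95  1.79]
```

>>> {"api": "drive_tool", "payload": {"series": [0.01, 0.038, 0, -0.04, 0.02, 0.077, 0, -0.08, 0.03, 0.116, 0, -0.12, 0.04, 0.154, 0, -0.16, 0.05, 0.191, 0, -0.2]}}

```text
clock: 9.2
tcp_pos: [0.4946, 0.0486, 0.3647]
tool_rot: [[-0.999, -0.042, 0.013], [-0.042, 0.999, -0.002], [-0.013, -0.002, -1.0]]
contact_force: [0.9, -0.4, -3.2]
finger_gap: 0.0116
```

```bash
python3 - <<'E'
from h import *
goto((.479,.228,.18),100)
E
```

```text
t 9.20 grasp [0.4969 0.0483 0.1847] jaw 92.39 z [ 0.0131 -0.0017 -0.9999] F [ 0.9 -0.4 -3.2] gap 0.0116
 shift [0.0105 0.1803 0.0041] roll [-0.1328, 3.0088] q [-0.43  0.24  0.31  1.98 -0.09  0.92  1.54]
```

>>> {"api": "drive_tool", "payload": {"series": [0.003, 0.038, 0, -0.04, 0.005, 0.075, 0, -0.08, 0.008, 0.105, 0, -0.12, 0.01, 0.13, 0, -0.133, 0.01, 0.145, 0, -0.133]}}

```text
clock: 9.82
tcp_pos: [0.4781, 0.1942, 0.3647]
tool_rot: [[-0.985, -0.175, 0.013], [-0.175, 0.985, -0.002], [-0.013, -0.004, -1.0]]
contact_force: [-0.6, -0.1, -3.2]
finger_gap: 0.0117
```

>>> {"api": "drive_tool", "payload": {"series": [0, 0.013, 0, 0, 0, 0.022, 0, 0, 0, 0.028, 0, 0, 0, 0.03, 0, 0, 0, 0.03, 0, 0]}}

```text
clock: 10.45
tcp_pos: [0.473, 0.2235, 0.3646]
tool_rot: [[-0.985, -0.174, 0.013], [-0.174, 0.985, -0.002], [-0.013, -0.004, -1.0]]
contact_force: [0.4, -0.5, -2.2]
finger_gap: 0.0118
```

```bash
python3 - <<'E'
from h import *
p,d,K,T=snap("wrist","6")
goto((.479,.228,.18),100)
tilt("wrist6")
p,d,K,T=snap("top","6")
E
```

```text
t 10.50 grasp [0.4754 0.2231 0.1846] jaw 100.03 z [ 0.0134 -0.0017 -0.9999] F [-0.2 -0.1 -2.6] gap 0.0119
 shift [-0.0043  0.0042  0.0047] roll [0.0006, -3.141] q [-0.67  0.28  0.19  1.92 -0.06  0.94  1.3 ]
tilt down 0.19 deg, n 1934, front edge: ahead 0.0979, z rel grasp -0.0577
```

View pics/wrist6.png

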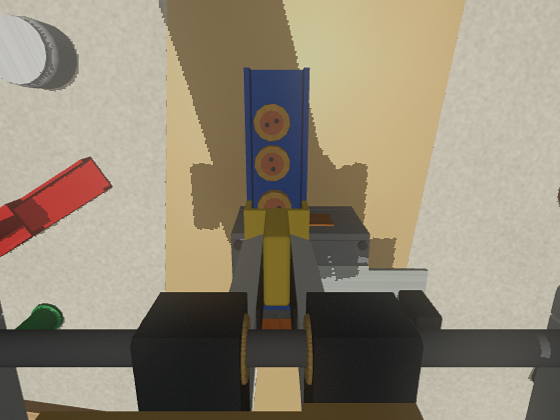

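```bash
python3 - <<'E'
from h import *
p,d,K,T=load("top6"); cv2.imwrite("pics/crop6.png",cv2.resize(p[160:300,130:290],None,fx=4,fy=4))
E
```

```text
(no output)
```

View pics/crop6.png

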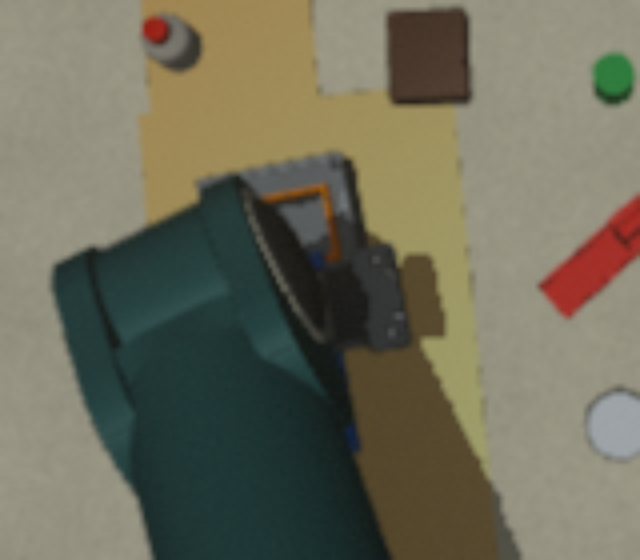

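>>> {"api": "drive_tool", "payload": {"series": [-0.003, 0.002, 0.006, 0, -0.007, 0.004, 0.014, 0, -0.007, 0.004, 0.022, 0, -0.007, 0.004, 0.026, 0, -0.007, 0.004, 0.026, 0]}}

```text
clock: 11.18
tcp_pos: [0.4794, 0.2284, 0.3383]
tool_rot: [[-0.985, -0.174, 0.013], [-0.174, 0.985, -0.002], [-0.012, -0.004, -1.0]]
contact_force: [1.0, 0.4, -2.9]
finger_gap: 0.012
```

>>> {"api": "drive_tool", "payload": {"series": [0, 0, 0.001, 0, 0, 0, 0.002, 0, 0, 0, 0.003, 0, 0, 0, 0.004, 0, 0, 0, 0.005, 0], "force": 8}}

```text
clock: 11.8
tcp_pos: [0.4795, 0.2285, 0.3334]
tool_rot: [[-0.985, -0.174, 0.013], [-0.174, 0.985, -0.002], [-0.012, -0.004, -1.0]]
contact_force: [-1.9, -0.1, 2.4]
finger_gap: 0.0114
```

```bash
python3 - <<'E'
from h import *
p,d,K,T=snap("wrist","7")
goto((.479,.228,.15),100)
tilt("wrist7")
E
```

```text
t 11.85 grasp [0.4818 0.228  0.1533] jaw 100.04 z [ 0.0127 -0.0021 -0.9999] F [-1.7  0.6  0.6] gap 0.0121
 shift [0.0028 0.0005 0.0032] roll [0.0006, -3.141] q [-0.66  0.34  0.19  1.92 -0.07  0.88  1.31]
tilt down 3.85 deg, n 1848, front edge: ahead 0.0944, z rel grasp -0.0635
```

>>> {"api": "drive_tool", "payload": {"series": [0, 0, 0.001, 0, 0, 0, 0.002, 0, 0, 0, 0.003, 0, 0, 0, 0.0037, 0, 0, 0, 0.0037, 0]}}

```text
clock: 12.48
tcp_pos: [0.4795, 0.2284, 0.3295]
tool_rot: [[-0.985, -0.174, 0.013], [-0.174, 0.985, -0.002], [-0.012, -0.004, -1.0]]
contact_force: [-1.4, -0.4, 1.1]
finger_gap: 0.0119
```

```bash
python3 - <<'E'
from h import *
p,d,K,T=snap("wrist","8")
goto((.479,.228,.15),100)
tilt("wrist8")
E
```

```text
t 12.53 grasp [0.4818 0.228  0.1495] jaw 100.03 z [ 0.0128 -0.0021 -0.9999] F [-1.2 -1.1 -0.5] gap 0.0117
 shift [ 0.0028  0.0005 -0.0006] roll [0.0006, -3.141] q [-0.66  0.34  0.19  1.93 -0.07  0.87  1.31]
tilt down 8.44 deg, n 1767, front edge: ahead 0.0907, z rel grasp -0.0700
```

View pics/wrist8.png

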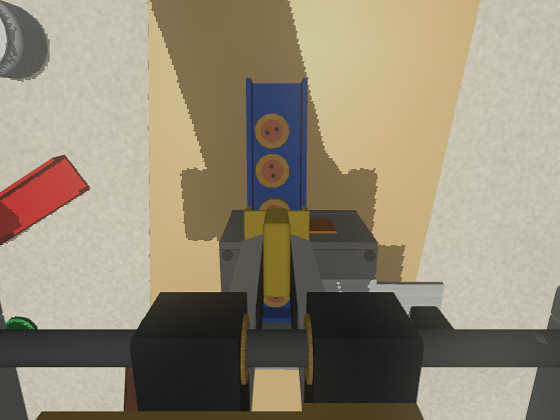

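>>> {"api": "drive_tool", "payload": {"series": [0, 0, 0.0007, 0, 0, 0, 0.0014, 0, 0, 0, 0.0014, 0, 0, 0, 0.0014, 0, 0, 0, 0.0014, 0]}}

```text
clock: 13.15
tcp_pos: [0.4796, 0.2284, 0.328]
tool_rot: [[-0.985, -0.174, 0.013], [-0.174, 0.985, -0.002], [-0.012, -0.004, -1.0]]
contact_force: [-2.1, -0.1, 1.4]
finger_gap: 0.0123
```

>>> {"api": "drive_tool", "payload": {"series": [0, 0, 0, 0, 0, 0, 0, 0, 0, 0, -0.006, 0, 0, 0, -0.018, 0, 0, 0, -0.032, 0], "force": 45}}

```text
clock: 13.78
tcp_pos: [0.4793, 0.2285, 0.3612]
tool_rot: [[-0.985, -0.174, 0.013], [-0.174, 0.985, -0.002], [-0.013, -0.004, -1.0]]
contact_force: [0.4, 0.7, -3.4]
finger_gap: 0.0114
```

```bash
python3 - <<'E'
from h import *
p,d,K,T=snap("wrist","9")
goto((.5519+.0864*.985,.2404+.0864*.172,.19),100)
tilt("wrist9")
E
```

```text
t 13.82 grasp [0.4824 0.2285 0.183 ] jaw 100.02 z [ 1.530e-02 -6.000e-04 -9.999e-01] F [2.4 1.2 0.2] gap 0.0117
 shift [-0.157  -0.0006 -0.0047] roll [0.0004, -3.1412] q [-0.67  0.3   0.19  1.9  -0.06  0.94  1.3 ]
tilt down 9.82 deg, n 1789, front edge: ahead 0.0909, z rel grasp -0.0737
```

>>> {"api": "drive_tool", "payload": {"series": [-0.002, 0, 0, 0, -0.006, 0, 0, 0, -0.012, 0, 0, 0, -0.019, 0, 0, 0, -0.027, 0, 0, 0]}}

```text
clock: 14.45
tcp_pos: [0.5068, 0.2334, 0.3632]
tool_rot: [[-0.985, -0.174, 0.015], [-0.174, 0.985, -0.001], [-0.015, -0.003, -1.0]]
contact_force: [-0.7, 0.6, -2.5]
finger_gap: 0.0118
```

>>> {"api": "drive_tool", "payload": {"series": [-0.008, 0, 0, 0, -0.016, 0, 0, 0, -0.025, 0, 0, 0, -0.034, 0, 0, 0, -0.044, 0, 0, 0]}}

```text
clock: 15.08
tcp_pos: [0.5507, 0.2412, 0.3639]
tool_rot: [[-0.985, -0.174, 0.015], [-0.174, 0.985, -0.001], [-0.015, -0.003, -1.0]]
contact_force: [-0.5, -0.9, -2.7]
finger_gap: 0.0113
```

```bash
python3 - <<'E'
from h import *
goto((.5519+.071*.985,.2404+.071*.172,.185),100)
E
```

```text
t 15.07 grasp [0.5535 0.241  0.1839] jaw 100.03 z [ 1.510e-02 -8.000e-04 -9.999e-01] F [-0.5 -0.9 -2.7] gap 0.0113
 shift [-0.0694 -0.0005 -0.0001] roll [0.0005, -3.1411] q [-0.62  0.42  0.2   1.73 -0.09  0.99  1.35]
```

>>> {"api": "drive_tool", "payload": {"series": [-0.009, 0, 0, 0, -0.019, 0, 0, 0, -0.029, 0, 0, 0, -0.038, 0, 0, 0, -0.047, 0, 0, 0]}}

```text
clock: 15.7
tcp_pos: [0.5976, 0.2495, 0.3645]
tool_rot: [[-0.985, -0.174, 0.015], [-0.174, 0.985, -0.001], [-0.015, -0.003, -1.0]]
contact_force: [0.0, -0.1, -2.9]
finger_gap: 0.0118
```

>>> {"api": "drive_tool", "payload": {"series": [-0.008, 0, 0, 0, -0.014, 0, 0, 0, -0.018, 0, 0, 0, -0.02, 0, 0, 0, -0.02, 0, 0, 0]}}

```text
clock: 16.32
tcp_pos: [0.6172, 0.253, 0.3647]
tool_rot: [[-0.985, -0.174, 0.015], [-0.174, 0.985, -0.001], [-0.014, -0.003, -1.0]]
contact_force: [-1.1, -0.4, -3.6]
finger_gap: 0.0118
```

```bash
python3 - <<'E'
from h import *
p,d,K,T=snap("wrist","10")
goto((.5519+.071*.985,.2404+.071*.172,.185),100)
tilt("wrist10")
snap("scene","10")
p,d,K,T=load("scene10"); cv2.imwrite("pics/crop10.png",cv2.resize(p[90:230,270:410],None,fx=4,fy=4))
E
```

```text
t 16.38 grasp [0.6199 0.2528 0.1848] jaw 100.03 z [ 1.490e-02 -9.000e-04 -9.999e-01] F [-0.8  0.  -2.5] gap 0.0117
 shift [-0.0019 -0.0005 -0.0002] roll [0.0005, -3.1411] q [-0.58  0.53  0.2   1.55 -0.11  1.06  1.39]
tilt down 9.96 deg, n 1700, front edge: ahead 0.0899, z rel grasp -0.0721
```

View pics/wrist10.png

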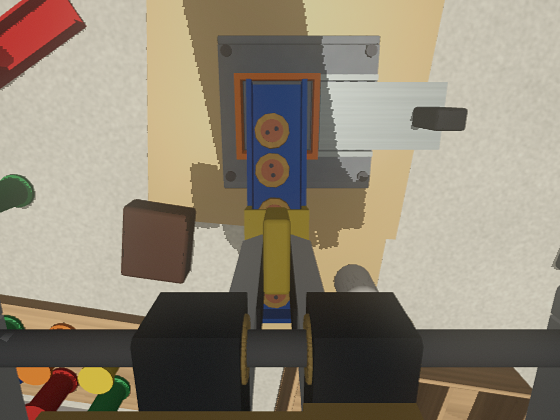

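View pics/crop10.png

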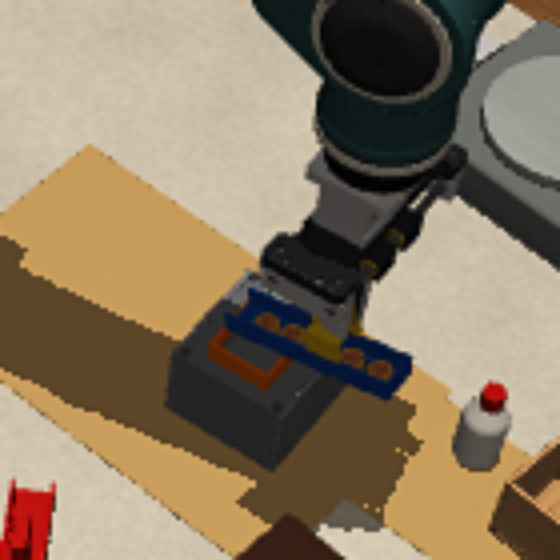

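```bash
cat >> h.py <<'E'
def collar(n):
    p,d,K,T=load(n); C=cloud(d,K,T)
    hsv=cv2.cvtColor(p,cv2.COLOR_BGR2HSV).astype(int)
    from plant import robot
    s=robot.sense(); R=np.array(s["tool_rot"]); g=np.array(s["tcp_pos"])+R@[0,0,.18]
    B=np.column_stack([[R[0,0],R[1,0],0],[R[0,1],R[1,1],0],[0,0,1]])
    P=(C-np.r_[g[:2],0])@B
    o=(d>0)&(C[...,2]>.093)&(C[...,2]<.099)&((hsv[...,0]<16))&(hsv[...,1]>120)&(P[...,0]>0)&(P[...,0]<.16)&(abs(P[...,1])<.05)
    Q=P[o]; print("rim n",len(Q),"x",np.round(np.percentile(Q[:,0],[1,99]),4),"y",np.round(np.percentile(Q[:,1],[1,99]),4),"z",np.median(Q[:,2]))
    b=(d>0)&(hsv[...,0]>100)&(hsv[...,0]<130)&(hsv[...,1]>100)&(P[...,0]>0)&(P[...,0]<.12)&(abs(P[...,1])<.025)
    Q=P[b]; print("scoop y",np.round(np.percentile(Q[:,1],[1,99]),4),"x max",np.percentile(Q[:,0],99.5))
E
python3 - <<'E'
from h import *
collar("wrist10")
E
```

```text
rim n 1602 x [0.0411 0.0981] y [-0.0291  0.0284] z 0.09607641951330993
scoop y [-0.0181  0.0171] x max 0.09143458869072393
```

>>> {"api": "drive_tool", "payload": {"series": [0, 0, 0.004, 0, 0, 0, 0.009, 0, 0, 0, 0.014, 0, 0.003, 0, 0.018, 0, 0.003, 0, 0.0185, 0]}}

```text
clock: 17.05
tcp_pos: [0.6142, 0.2524, 0.3459]
tool_rot: [[-0.985, -0.174, 0.014], [-0.174, 0.985, -0.001], [-0.014, -0.004, -1.0]]
contact_force: [0.3, -0.2, -2.4]
finger_gap: 0.0116
```

>>> {"api": "drive_tool", "payload": {"series": [0.002, 0, 0, 0, 0.003, 0, 0.0005, 0, 0.004, 0, 0.0005, 0, 0.005, 0, 0, 0, 0.006, 0, 0, 0], "force": 10}}

```text
clock: 17.68
tcp_pos: [0.6091, 0.2514, 0.3472]
tool_rot: [[-0.985, -0.174, 0.018], [-0.174, 0.985, 0.0], [-0.018, -0.003, -1.0]]
contact_force: [7.2, 0.3, 2.7]
finger_gap: 0.0121
```

```bash
python3 - <<'E'
from h import *
p,d,K,T=snap("wrist","11")
goto((.5519+.071*.985,.2404+.071*.172,.185),100)
tilt("wrist11")
collar("wrist11")
E
```

```text
t 17.73 grasp [0.6123 0.2514 0.1672] jaw 100.02 z [ 1.820e-02  3.000e-04 -9.998e-01] F [6.1 1.5 2.2] gap 0.0119
 shift [-0.0099 -0.0005 -0.0176] roll [0.0003, -3.1413] q [-0.58  0.53  0.2   1.59 -0.11  1.01  1.39]
tilt down 11.86 deg, n 1682, front edge: ahead 0.0860, z rel grasp -0.0749
rim n 1681 x [0.0329 0.0901] y [-0.029   0.0285] z 0.09614235649099084
scoop y [-0.018   0.0172] x max 0.08771105495228623
```

View pics/wrist11.png

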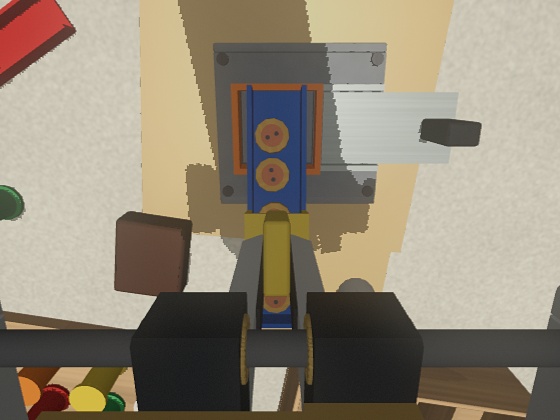

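>>> {"api": "drive_tool", "payload": {"series": [0.0025, 0, -0.001, 0, 0.004, 0, -0.0025, 0, 0.006, 0, -0.004, 0, 0.0075, 0, -0.0055, 0, 0.009, 0, -0.007, 0]}}

```text
clock: 18.35
tcp_pos: [0.5999, 0.2498, 0.3542]
tool_rot: [[-0.985, -0.174, 0.018], [-0.174, 0.985, 0.0], [-0.018, -0.003, -1.0]]
contact_force: [4.1, -0.1, -0.4]
finger_gap: 0.0119
```

```bash
python3 - <<'E'
from h import *
p,d,K,T=snap("wrist","12")
goto((.5519+.071*.985,.2404+.071*.172,.185),100)
tilt("wrist12")
collar("wrist12")
E
```

```text
t 18.40 grasp [0.6031 0.2498 0.1744] jaw 100.02 z [ 1.810e-02  3.000e-04 -9.998e-01] F [ 3.6  0.8 -0.4] gap 0.0121
 shift [-0.0192 -0.0006 -0.0103] roll [0.0004, -3.1412] q [-0.59  0.51  0.2   1.61 -0.1   1.02  1.39]
tilt down 16.87 deg, n 1583, front edge: ahead 0.0766, z rel grasp -0.0821
rim n 1610 x [0.0236 0.0811] y [-0.029   0.0284] z 0.09614873466981207
scoop y [-0.018   0.0174] x max 0.07928558704604928
```

View pics/wrist12.png

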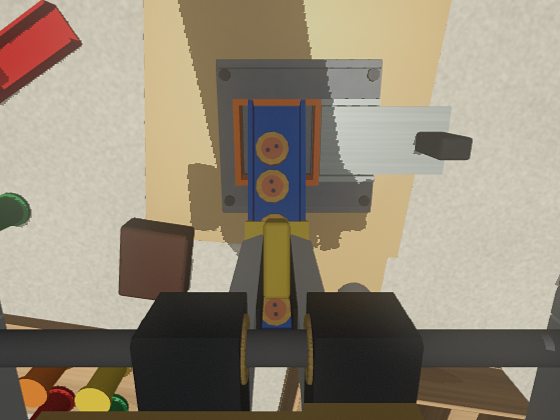

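>>> {"api": "drive_tool", "payload": {"series": [0, 0, 0, 0, -0.002, 0, 0, 0, -0.002, 0, 0.003, 0, -0.002, 0, 0.005, 0, -0.002, 0, 0.005, 0], "force": 45}}

```text
clock: 19.02
tcp_pos: [0.6018, 0.2501, 0.349]
tool_rot: [[-0.985, -0.174, 0.018], [-0.174, 0.985, 0.0], [-0.017, -0.003, -1.0]]
contact_force: [0.9, 0.2, -1.8]
finger_gap: 0.0117
```

>>> {"api": "drive_tool", "payload": {"series": [0.002, 0, 0, 0, 0.004, 0, -0.0015, 0, 0.006, 0, -0.003, 0, 0.008, 0, -0.0045, 0, 0.0095, 0, -0.006, 0], "force": 10}}

```text
clock: 19.65
tcp_pos: [0.5922, 0.2484, 0.355]
tool_rot: [[-0.985, -0.174, 0.018], [-0.174, 0.985, 0.0], [-0.017, -0.003, -1.0]]
contact_force: [3.7, 0.5, -1.1]
finger_gap: 0.0123
```

```bash
python3 - <<'E'
from h import *
p,d,K,T=snap("wrist","13")
goto((.5519+.071*.985,.2404+.071*.172,.185),100)
tilt("wrist13")
collar("wrist13")
E
```

```text
t 19.70 grasp [0.5953 0.2484 0.1751] jaw 100.03 z [ 1.760e-02  1.000e-04 -9.998e-01] F [3.8 0.2 0.1] gap 0.0115
 shift [-0.0271 -0.0006 -0.0094] roll [0.0005, -3.1411] q [-0.59  0.5   0.2   1.63 -0.1   1.01  1.38]
tilt down 21.89 deg, n 835, front edge: ahead 0.0659, z rel grasp -0.0880
rim n 1680 x [0.016  0.0729] y [-0.029   0.0285] z 0.09619836617481488
scoop y [-0.018   0.0172] x max 0.0699223988283572
```

View pics/wrist13.png

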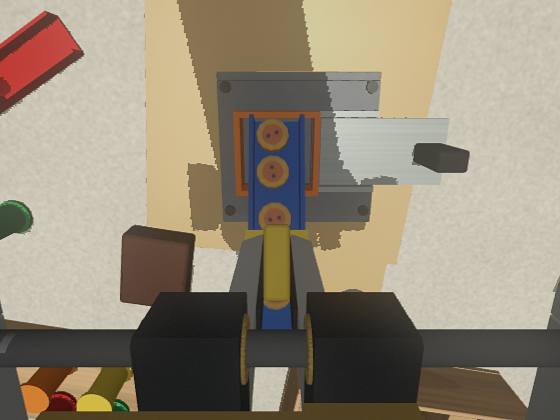

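>>> {"api": "drive_tool", "payload": {"series": [0.003, 0, -0.001, 0, 0.005, 0, -0.0025, 0, 0.007, 0, -0.004, 0, 0.009, 0, -0.0055, 0, 0.011, 0, -0.0075, 0]}}

```text
clock: 20.32
tcp_pos: [0.5807, 0.2465, 0.3621]
tool_rot: [[-0.985, -0.174, 0.017], [-0.174, 0.985, -0.0], [-0.016, -0.003, -1.0]]
contact_force: [1.0, 0.1, -2.7]
finger_gap: 0.0118
```

>>> {"api": "drive_tool", "payload": {"series": [0, 0, 0, 0, 0, 0, 0, 0, -0.006, 0, 0, 0, -0.013, 0, 0, 0, -0.02, 0, 0, 0], "force": 45}}

```text
clock: 20.95
tcp_pos: [0.601, 0.25, 0.3622]
tool_rot: [[-0.985, -0.174, 0.016], [-0.174, 0.985, -0.0], [-0.016, -0.003, -1.0]]
contact_force: [0.8, 0.2, -4.1]
finger_gap: 0.0117
```

```bash
python3 - <<'E'
from h import *
p,d,K,T=snap("wrist","14")
goto((.5519+.071*.985,.2404+.071*.172,.185),100)
tilt("wrist14")
collar("wrist14")
E
```

```text
t 21.00 grasp [0.6045 0.25   0.1823] jaw 100.02 z [ 1.650e-02 -5.000e-04 -9.999e-01] F [-0.7 -0.4 -2.4] gap 0.0118
 shift [-0.0176 -0.0004 -0.0025] roll [0.0004, -3.1412] q [-0.59  0.51  0.2   1.59 -0.1   1.04  1.39]
tilt down 28.00 deg, n 266, front edge: ahead 0.0539, z rel grasp -0.0939
rim n 1758 x [0.0255 0.082 ] y [-0.0289  0.0286] z 0.09613704317672257
scoop y [-0.0181  0.0172] x max 0.06059347989099098
```

View pics/wrist14.png

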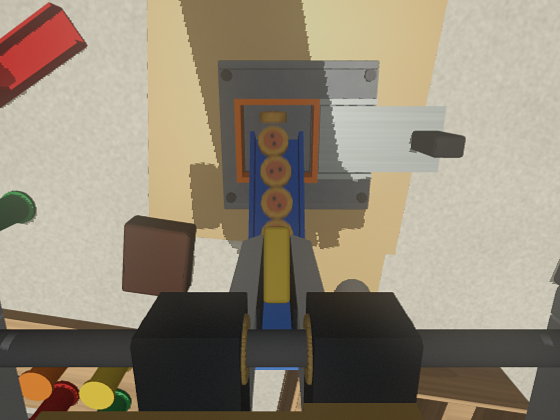

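>>> {"api": "drive_tool", "payload": {"series": [0, 0, 0, 0, -0.003, 0, 0, 0, -0.003, 0, 0, 0, -0.003, 0, 0, 0, -0.003, 0, 0, 0]}}

```text
clock: 21.62
tcp_pos: [0.6044, 0.2506, 0.3623]
tool_rot: [[-0.985, -0.174, 0.017], [-0.174, 0.985, -0.001], [-0.016, -0.003, -1.0]]
contact_force: [0.1, -0.6, -1.4]
finger_gap: 0.0118
```

```bash
python3 - <<'E'
from h import *
p,d,K,T=snap("wrist","15")
goto((.5519+.071*.985,.2404+.071*.172,.185),100)
E
```

```text
t 21.68 grasp [0.6074 0.2505 0.1823] jaw 100.02 z [ 1.660e-02 -4.000e-04 -9.999e-01] F [ 0.8 -1.  -1.9] gap 0.0117
 shift [-0.0146 -0.0004 -0.0024] roll [0.0003, -3.1413] q [-0.58  0.51  0.2   1.59 -0.1   1.04  1.39]
```

View pics/wrist15.png

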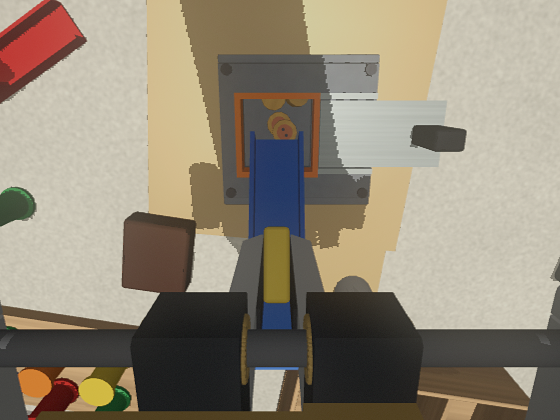

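>>> {"api": "drive_tool", "payload": {"series": [0, 0, -0.01, 0, -0.003, 0, -0.025, 0, -0.005, 0, -0.045, 0, -0.005, 0, -0.065, 0, -0.005, 0, -0.075, 0]}}

```text
clock: 22.3
tcp_pos: [0.6083, 0.2514, 0.4395]
tool_rot: [[-0.985, -0.174, 0.019], [-0.174, 0.985, 0.001], [-0.018, -0.003, -1.0]]
contact_force: [-0.1, -0.4, -2.5]
finger_gap: 0.0116
```

```bash
python3 - <<'E'
from h import *
p,d,K,T=snap("wrist","16")
goto((.52,-.27,.25),81)
snap("top","16"); snap("scene","16")
p,d,K,T=load("top16"); cv2.imwrite("pics/crop16.png",cv2.resize(p[180:280,320:410],None,fx=6,fy=6,interpolation=0))
E
```

```text
t 22.35 grasp [0.6118 0.2516 0.2601] jaw 100.02 z [ 1.910e-02  8.000e-04 -9.998e-01] F [ 0.8  0.3 -1.1] gap 0.0117
 shift [ 0.1813 -0.4977  0.0079] roll [0.3319, -2.8097] q [-0.59  0.45  0.21  1.5  -0.09  1.19  1.38]
```

View pics/wrist16.png

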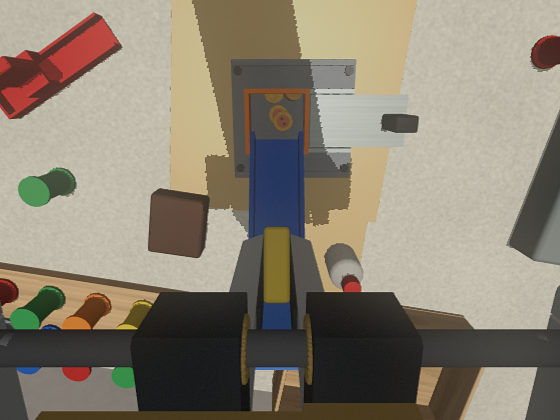

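View pics/crop16.png

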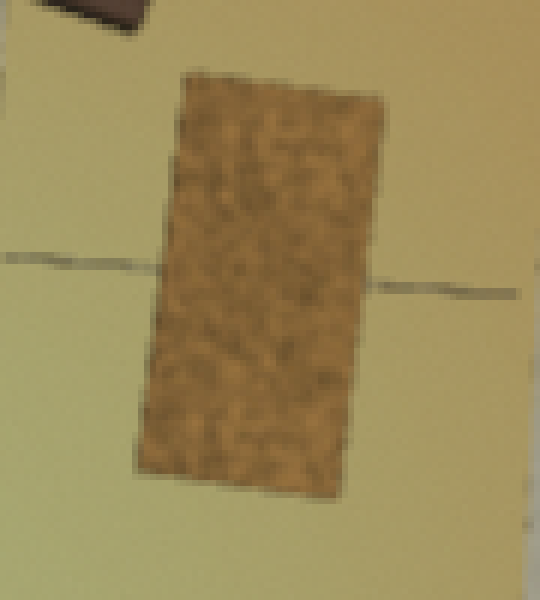

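View pics/scene16.png

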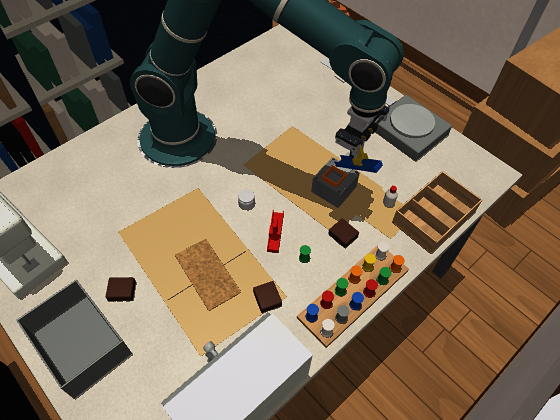

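```bash
python3 - <<'E'
from h import *
p,d,K,T=load("top16"); P=[]
for a,b in [(187,73),(383,99),(340,498),(137,472)]:
    q=T[:3,:3]@np.linalg.inv(K)@[a/6+320-.5,b/6+180-.5,1]; o=T[:3,3]; P.append((o+q*(.006-o[2])/q[2])[:2])
P=np.array(P); print(np.round(P,4),P.mean(0)); e=(P[2]-P[1]+P[3]-P[0]); print(np.degrees(np.arctan2(e[1],e[0])),np.linalg.norm(e)/2)
E
```

```text
[[ 0.6296 -0.2254]
 [ 0.6128 -0.3316]
 [ 0.3972 -0.2989]
 [ 0.4136 -0.1904]] [ 0.51331607 -0.26157785]
171.07917292081058 0.21846755540736948
```

```bash
python3 - <<'E'
from h import *
goto((.4971,-.2604,.25),80.8)
E
```

```text
t 22.45 grasp [0.6112 0.2514 0.2578] jaw 100.02 z [ 1.720e-02 -1.000e-04 -9.999e-01] F [-0.1 -0.1 -2. ] gap 0.0117
 shift [ 0.2016 -0.4842  0.0059] roll [0.3354, -2.8061] q [-0.59  0.45  0.21  1.5  -0.09  1.19  1.38]
```

>>> {"api": "drive_tool", "payload": {"series": [0.01, -0.025, 0, 0.02, 0.03, -0.07, 0, 0.06, 0.05, -0.12, 0, 0.12, 0.07, -0.17, 0, 0.18, 0.09, -0.22, 0, 0.24]}}

```text
clock: 23.08
tcp_pos: [0.5571, 0.0175, 0.4363]
tool_rot: [[-0.998, 0.067, 0.016], [0.067, 0.998, -0.0], [-0.016, 0.001, -1.0]]
contact_force: [1.2, -0.6, -2.5]
finger_gap: 0.0116
```

```bash
python3 - <<'E'
from h import *
goto((.4971,-.2604,.20),80.8)
E
```

```text
t 23.07 grasp [0.56   0.0175 0.2563] jaw 86.16 z [ 1.640e-02 -2.000e-04 -9.999e-01] F [ 1.2 -0.6 -2.5] gap 0.0116
 shift [ 0.0451 -0.2816  0.0553] roll [0.0936, -3.048] q [-0.37  0.27  0.34  1.76 -0.1   1.11  1.51]
```

>>> {"api": "drive_tool", "payload": {"series": [0.008, -0.05, 0, 0.03, 0.016, -0.1, 0, 0.06, 0.024, -0.15, 0, 0.094, 0.032, -0.2, 0.01, 0.094, 0.04, -0.24, 0.03, 0.094]}}

```text
clock: 23.7
tcp_pos: [0.5008, -0.2211, 0.4051]
tool_rot: [[-0.987, 0.161, 0.017], [0.161, 0.987, -0.001], [-0.017, 0.002, -1.0]]
contact_force: [1.0, 0.4, -4.1]
finger_gap: 0.0119
```

>>> {"api": "drive_tool", "payload": {"series": [0.003, -0.02, 0.01, 0, 0.005, -0.034, 0.02, 0, 0.005, -0.04, 0.024, 0, 0.005, -0.041, 0.024, 0, 0.005, -0.041, 0.024, 0]}}

```text
clock: 24.32
tcp_pos: [0.4901, -0.2602, 0.3813]
tool_rot: [[-0.987, 0.16, 0.018], [0.16, 0.987, -0.001], [-0.017, 0.002, -1.0]]
contact_force: [0.0, -0.0, -1.5]
finger_gap: 0.0121
```

```bash
python3 - <<'E'
from h import *
p,d,K,T=snap("wrist","17")
goto((.4971,-.2604,.12),80.8)
tilt("wrist17")
E
```

```text
t 24.38 grasp [ 0.4933 -0.2603  0.2013] jaw 80.79 z [ 1.760e-02 -6.000e-04 -9.998e-01] F [ 0.8 -0.7 -2.2] gap 0.0117
 shift [-0.0024  0.0003  0.0814] roll [-0.0002, 3.1414] q [ 0.04  0.34  0.49  1.83 -0.2   1.    2.02]
tilt down 27.99 deg, n 2146, front edge: ahead 0.0529, z rel grasp -0.0939
```

View pics/wrist17.png

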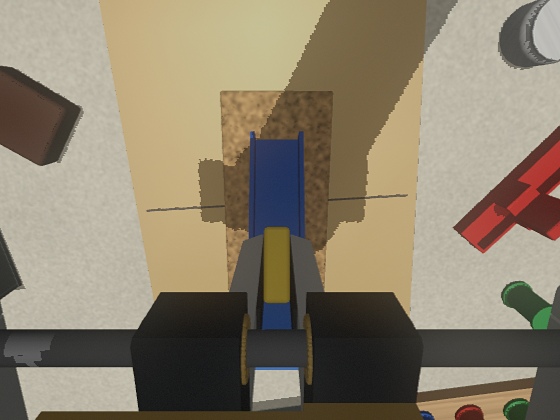

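>>> {"api": "drive_tool", "payload": {"series": [-0.001, 0, 0.02, 0, -0.0025, 0, 0.045, 0, -0.0025, 0, 0.07, 0, -0.0025, 0, 0.086, 0, -0.0025, 0, 0.086, 0]}}

```text
clock: 25.0
tcp_pos: [0.4941, -0.2603, 0.2948]
tool_rot: [[-0.987, 0.16, 0.016], [0.16, 0.987, -0.0], [-0.016, 0.003, -1.0]]
contact_force: [0.8, -0.3, -2.2]
finger_gap: 0.0115
```

>>> {"api": "drive_tool", "payload": {"series": [0, 0, 0.003, 0, 0, 0, 0.006, 0, 0, 0, 0.009, 0, -0.001, 0, 0.011, 0, -0.002, 0, 0.012, 0], "force": 8}}

```text
clock: 25.62
tcp_pos: [0.4963, -0.2607, 0.2828]
tool_rot: [[-0.987, 0.16, 0.016], [0.16, 0.987, -0.0], [-0.016, 0.003, -1.0]]
contact_force: [0.3, 0.0, -1.7]
finger_gap: 0.0122
```

```bash
python3 - <<'E'
from h import *
p,d,K,T=snap("wrist","18")
goto((.5362,-.2667,.066),80.8)
tilt("wrist18")
E
```

```text
t 25.68 grasp [ 0.4994 -0.2607  0.1027] jaw 80.81 z [ 1.630e-02 -1.000e-04 -9.999e-01] F [ 0.8  0.4 -0.7] gap 0.0118
 shift [-0.0367 -0.0001  0.0373] roll [0.0001, -3.1415] q [ 0.09  0.48  0.44  1.89 -0.28  0.81  2.08]
tilt down 27.95 deg, n 2155, front edge: ahead 0.0532, z rel grasp -0.0937
```

>>> {"api": "drive_tool", "payload": {"series": [-0.004, 0, 0.0025, 0, -0.008, 0, 0.005, 0, -0.012, 0, 0.0075, 0, -0.016, 0, 0.011, 0, -0.02, 0, 0.015, 0]}}

```text
clock: 26.3
tcp_pos: [0.5169, -0.2639, 0.2679]
tool_rot: [[-0.987, 0.16, 0.017], [0.16, 0.987, -0.0], [-0.017, 0.002, -1.0]]
contact_force: [0.4, -0.5, 0.6]
finger_gap: 0.0119
```

```bash
python3 - <<'E'
from h import *
p,d,K,T=snap("wrist","19")
goto((.5362,-.2667,.066),80.8)
tilt("wrist19")
E
```

```text
t 26.35 grasp [ 0.52   -0.2638  0.0874] jaw 80.83 z [ 1.620e-02 -1.000e-04 -9.999e-01] F [ 0.8  0.5 -0.7] gap 0.0124
 shift [-0.0161 -0.0003  0.0217] roll [0.0005, -3.1411] q [ 0.1   0.53  0.42  1.85 -0.3   0.8   2.09]
tilt down 14.48 deg, n 3038, front edge: ahead 0.0737, z rel grasp -0.0783
```

>>> {"api": "drive_tool", "payload": {"series": [-0.005, 0, 0.005, 0, -0.009, 0, 0.01, 0, -0.013, 0, 0.0155, 0, -0.016, 0, 0.02, 0, -0.016, 0, 0.021, 0]}}

```text
clock: 26.98
tcp_pos: [0.5335, -0.2664, 0.2466]
tool_rot: [[-0.987, 0.159, 0.017], [0.159, 0.987, -0.0], [-0.016, 0.003, -1.0]]
contact_force: [-0.2, 1.7, 8.9]
finger_gap: 0.0119
```

```bash
python3 - <<'E'
from h import *
p,d,K,T=snap("wrist","20")
goto((.5362,-.2667,.066),80.8)
tilt("wrist20")
E
```

```text
t 27.02 grasp [ 0.5365 -0.2664  0.0667] jaw 80.84 z [ 1.660e-02 -1.000e-04 -9.999e-01] F [1.6 0.6 0.2] gap 0.0118
 shift [ 0.0002 -0.0003  0.0007] roll [0.0006, -3.141] q [ 0.11  0.59  0.4   1.82 -0.32  0.78  2.09]
tilt down -0.02 deg, n 3916, front edge: ahead 0.0919, z rel grasp -0.0574
```

View pics/wrist20.png

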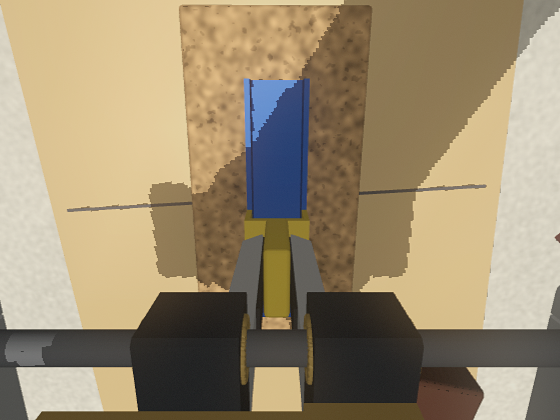

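```bash
python3 - <<'E'
from h import *
p,d,K,T=load("wrist20")
def pr(u,v,z):
    q=T[:3,:3]@np.linalg.inv(K)@[u,v,1]; o=T[:3,3]; return o+q*(z-o[2])/q[2]
a=pr(276,6,.006); b=pr(276,80,.009); print(a,b,np.linalg.norm(a[:2]-b[:2]))
for v in (60,200,250):
    row=cv2.cvtColor(p,cv2.COLOR_BGR2HSV)[v,150:390:1]
l=pr(182,40,.006); r=pr(370.5,40,.006); print("mat lat",l,r,"mid",(l+r)/2)
l=pr(245.5,100,.024); r=pr(308.5,100,.024); print("scoop",(l+r)/2)
l=pr(193,200,.006); r=pr(359,200,.006); print("mat mid low",(l+r)/2)
E
```

```text
[ 0.40664369 -0.2461518   0.006     ] [ 0.44568015 -0.25244127  0.009     ] 0.0395398855255272
mat lat [ 0.41539308 -0.30249502  0.006     ] [ 0.43262697 -0.19504132  0.006     ] mid [ 0.42401003 -0.24876817  0.006     ]
scoop [ 0.45683958 -0.25369732  0.024     ]
mat mid low [ 0.51894482 -0.26419784  0.006     ]
```

>>> {"api": "drive_tool", "payload": {"series": [0, 0, 0, 0, 0, 0, -0.002, 0, 0.005, 0, -0.002, 0, 0.005, 0, 0.0003, 0, 0.005, 0, 0.0003, 0], "force": 30}}

```text
clock: 27.65
tcp_pos: [0.5284, -0.2657, 0.2464]
tool_rot: [[-0.987, 0.16, 0.017], [0.16, 0.987, 0.0], [-0.016, 0.003, -1.0]]
contact_force: [-2.8, 1.3, 5.4]
finger_gap: 0.0118
```

>>> {"api": "drive_tool", "payload": {"series": [0, 0, 0, 0, 0, 0, 0, 0, 0, 0, 0, 0, 0, 0, -0.03, 0, 0, 0, -0.07, 0], "claw": 0.05}}

```text
clock: 28.28
tcp_pos: [0.527, -0.2656, 0.3165]
tool_rot: [[-0.987, 0.16, 0.015], [0.16, 0.987, 0.0], [-0.014, 0.003, -1.0]]
contact_force: [0.3, 0.1, -0.1]
finger_gap: 0.0497
```

>>> {"api": "drive_tool", "payload": {"series": [0, 0, -0.04, 0, 0, 0, -0.08, 0, 0, 0, -0.11, 0, 0, 0, -0.11, 0, 0, 0, -0.11, 0]}}

```text
clock: 28.9
tcp_pos: [0.5253, -0.2654, 0.4258]
tool_rot: [[-0.987, 0.159, 0.014], [0.159, 0.987, 0.001], [-0.014, 0.003, -1.0]]
contact_force: [-0.2, 0.7, 0.3]
finger_gap: 0.0501
```

```bash
python3 - <<'E'
from h import *
p,d,K,T=snap("wrist","21")
goto((.533,.348,.20),9.9)
E
```

```text
t 28.95 grasp [ 0.5277 -0.2653  0.2456] jaw 80.82 z [ 1.350e-02  9.000e-04 -9.999e-01] F [0.3 0.1 0.4] gap 0.0497
 shift [0.0932 0.6061 0.0462] roll [1.2378, -1.9038] q [ 0.03  0.36  0.49  1.7  -0.19  1.12  1.99]
```

View pics/wrist21.png

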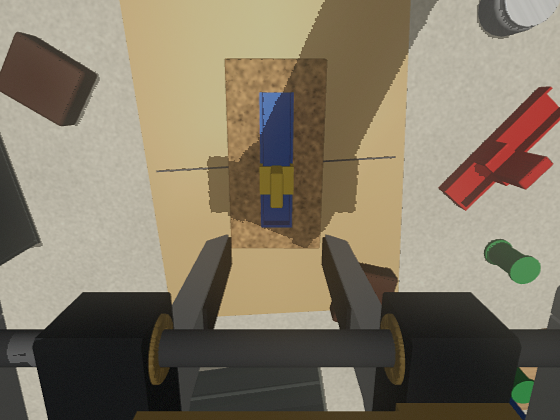

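>>> {"api": "drive_tool", "payload": {"series": [0.009, 0.058, 0, 0.15, 0.018, 0.116, 0, 0.3, 0.027, 0.174, 0, 0.45, 0.036, 0.232, 0, 0.6, 0.045, 0.29, 0, 0.75]}}

```text
clock: 29.58
tcp_pos: [0.5268, 0.0269, 0.4251]
tool_rot: [[-0.616, 0.788, 0.012], [0.788, 0.616, 0.001], [-0.007, 0.01, -1.0]]
contact_force: [0.4, -0.2, -0.4]
finger_gap: 0.0501
```

```bash
python3 - <<'E'
from h import *
goto((.533,.348,.20),9.9)
p,d,K,T=load("wrist21")
def pr(u,v,z):
    q=T[:3,:3]@np.linalg.inv(K)@[u,v,1]; o=T[:3,3]; return np.round((o+q*(z-o[2])/q[2])[:2],4)
m=[pr(224,59,.006),pr(327,59,.006),pr(321,248,.006),pr(231,248,.006)]; print(m,np.mean(m,0)); print("scoop ends",pr(276.5,93,.009),pr(276,228,.024))
E
```

```text
t 29.57 grasp [0.5291 0.0271 0.2451] jaw 38.01 z [ 1.240e-02  7.000e-04 -9.999e-01] F [ 0.4 -0.2 -0.4] gap 0.0501
 shift [0.2508 0.2003 0.0453] roll [0.4905, -2.651] q [-0.53  0.24  0.5   1.85 -0.13  1.07  0.67]
[array([ 0.398 , -0.3007]), array([ 0.4154, -0.1924]), array([ 0.631 , -0.2256]), array([ 0.6132, -0.3358])] [ 0.5144   -0.263625]
scoop ends [ 0.4411 -0.251 ] [ 0.5893 -0.2755]
```

>>> {"api": "drive_tool", "payload": {"series": [0.047, 0.037, 0, 0.14, 0.094, 0.075, 0.01, 0.28, 0.14, 0.112, 0.02, 0.42, 0.187, 0.15, 0.035, 0.4905, 0.22, 0.176, 0.045, 0.4905]}}

```text
clock: 30.2
tcp_pos: [0.5297, 0.3116, 0.3782]
tool_rot: [[-0.173, 0.985, 0.01], [0.985, 0.173, -0.0], [-0.002, 0.01, -1.0]]
contact_force: [0.3, -1.5, 0.8]
finger_gap: 0.0497
```

```bash
python3 - <<'E'
from h import *
goto((.533,.348,.17),9.9)
E
```

```text
t 30.20 grasp [0.5316 0.3115 0.1982] jaw 9.95 z [ 1.040e-02 -5.000e-04 -9.999e-01] F [ 0.3 -1.5  0.8] gap 0.0497
 shift [0.0358 0.0074 0.0282] roll [0.0008, -3.1407] q [-0.91  0.45  0.43  1.68 -0.2   1.05 -0.24]
```

>>> {"api": "drive_tool", "payload": {"series": [0.015, 0.003, 0.01, 0, 0.028, 0.006, 0.02, 0, 0.0355, 0.0075, 0.028, 0, 0.0355, 0.0075, 0.028, 0, 0.0355, 0.0075, 0.028, 0]}}

```text
clock: 30.82
tcp_pos: [0.5317, 0.3469, 0.3508]
tool_rot: [[-0.172, 0.985, 0.011], [0.985, 0.172, -0.0], [-0.002, 0.011, -1.0]]
contact_force: [-0.2, -0.3, 0.3]
finger_gap: 0.0503
```

```bash
python3 - <<'E'
from h import *
p,d,K,T=snap("wrist","22"); C=cloud(d,K,T); z=C[...,2]
k=(z>.119)&(z<.125)&(d>0)&(abs(C[...,0]-.534)<.03)&(abs(C[...,1]-.349)<.04)
r=cv2.minAreaRect(C[k][:,:2].astype(np.float32)); print(k.sum(),r)
goto((*r[0],.108),9.9)
E
```

```text
650 ((0.5331771969795227, 0.3473372161388397), (0.013595975004136562, 0.020098228007555008), 9.557908058166504)
t 30.88 grasp [0.5337 0.347  0.1709] jaw 9.89 z [ 1.120e-02 -1.000e-04 -9.999e-01] F [-1.3 -0.6  0.6] gap 0.0502
 shift [ 0.0005 -0.0011  0.0629] roll [-0.0002, 3.1414] q [-0.93  0.51  0.41  1.65 -0.23  1.01 -0.27]
```

View pics/wrist22.png

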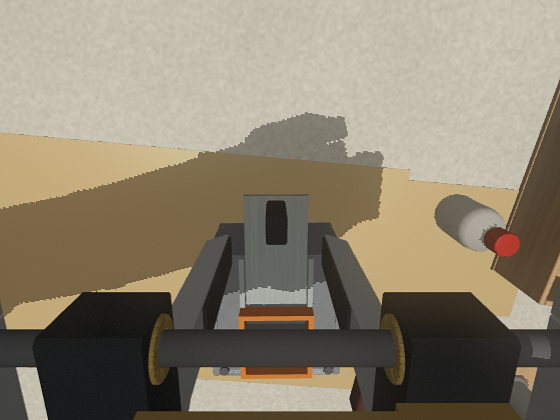

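>>> {"api": "drive_tool", "payload": {"series": [0.0005, -0.001, 0.025, 0, 0.0005, -0.001, 0.05, 0, 0.0005, -0.001, 0.0615, 0, 0.0005, -0.001, 0.0615, 0, 0.0005, -0.001, 0.0615, 0]}}

```text
clock: 31.5
tcp_pos: [0.5316, 0.3474, 0.2904]
tool_rot: [[-0.172, 0.985, 0.012], [0.985, 0.172, 0.001], [-0.001, 0.012, -1.0]]
contact_force: [0.4, 0.0, -0.1]
finger_gap: 0.0501
```

>>> {"api": "drive_tool", "payload": {"series": [0, 0, 0, 0, 0, 0, 0, 0, 0, 0, 0, 0, 0, 0, 0, 0, 0, 0, 0, 0], "claw": 0.005, "force": 25}}

```text
clock: 32.12
tcp_pos: [0.5317, 0.3474, 0.2904]
tool_rot: [[-0.172, 0.985, 0.012], [0.985, 0.172, 0.001], [-0.001, 0.012, -1.0]]
contact_force: [2.6, 0.2, -0.6]
finger_gap: 0.0141
```

>>> {"api": "drive_tool", "payload": {"series": [-0.012, 0, 0, 0, -0.025, 0, 0, 0, -0.04, 0, 0, 0, -0.053, 0, 0, 0, -0.058, 0, 0, 0]}}

```text
clock: 32.75
tcp_pos: [0.5414, 0.291, 0.2906]
tool_rot: [[-0.172, 0.985, 0.013], [0.985, 0.172, 0.004], [0.002, 0.013, -1.0]]
contact_force: [1.8, 26.2, -9.0]
finger_gap: 0.0138
```

```bash
python3 - <<'E'
from h import *
goto((.5425,.2923,.108),9.9)
E
```

```text
t 32.75 grasp [0.5437 0.2917 0.1106] jaw 9.90 z [ 0.0126  0.004  -0.9999] F [ 1.8 26.2 -9. ] gap 0.0138
 shift [ 0.0007 -0.0011  0.0026] roll [0.0001, -3.1415] q [-0.84  0.55  0.39  1.75 -0.26  0.88 -0.16]
```

>>> {"api": "drive_tool", "payload": {"series": [0, 0, 0, 0, 0, 0, 0, 0, 0, 0, -0.03, 0, 0, 0, -0.08, 0, 0, 0, -0.13, 0], "claw": 0.05}}

```text
clock: 33.38
tcp_pos: [0.5397, 0.29, 0.4219]
tool_rot: [[-0.172, 0.985, 0.012], [0.985, 0.172, 0.003], [0.001, 0.012, -1.0]]
contact_force: [0.0, 0.3, -0.0]
finger_gap: 0.0497
```

>>> {"api": "drive_tool", "payload": {"series": [0.02, 0, -0.03, 0, 0.05, 0, -0.05, 0, 0.08, 0, -0.05, 0, 0.1, 0, -0.05, 0, 0.1, 0, -0.05, 0]}}

```text
clock: 34.0
tcp_pos: [0.5215, 0.3893, 0.4713]
tool_rot: [[-0.173, 0.985, 0.011], [0.985, 0.173, 0.002], [0.0, 0.011, -1.0]]
contact_force: [0.0, 0.0, 0.4]
finger_gap: 0.0499
```

```bash
python3 - <<'E'
from h import *
p,d,K,T=snap("wrist","23"); C=cloud(d,K,T); z=C[...,2]
k=(z>.119)&(z<.125)&(d>0)&(abs(C[...,0]-.543)<.03)&(abs(C[...,1]-.292)<.04)
r=cv2.minAreaRect(C[k][:,:2].astype(np.float32)); print(k.sum(),r)
snap("top","23"); p,d,K,T=snap("scene","23")
goto((.5,.3,.2),9.9)
E
```

```text
243 ((0.5428312420845032, 0.29235079884529114), (0.013718169182538986, 0.019420206546783447), 9.792970657348633)
t 34.15 grasp [0.5246 0.3875 0.2919] jaw 9.79 z [ 0.012   0.0024 -0.9999] F [ 0.1 -0.5  0.4] gap 0.0497
 shift [-0.0821 -0.0403  0.0914] roll [-0.0019, 3.1397] q [-0.99  0.43  0.42  1.48 -0.18  1.25 -0.37]
```

View pics/wrist23.png

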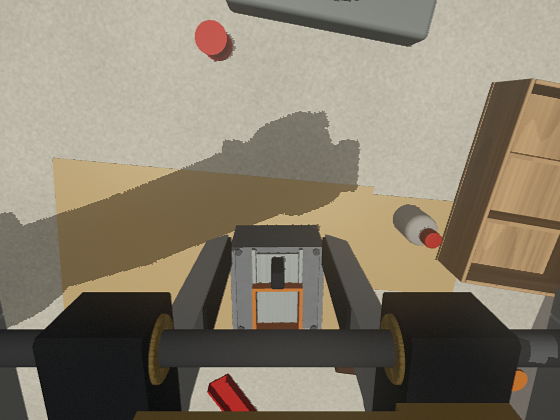

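View pics/scene23.png

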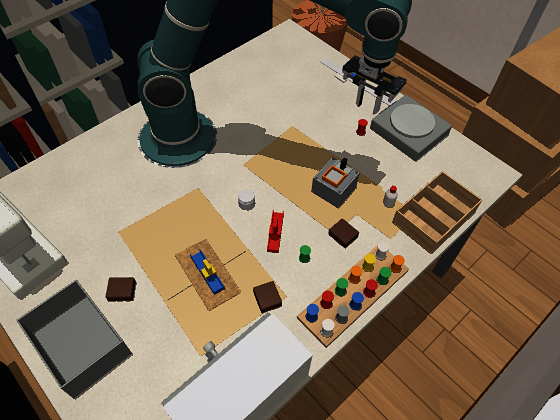

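View pics/top23.png

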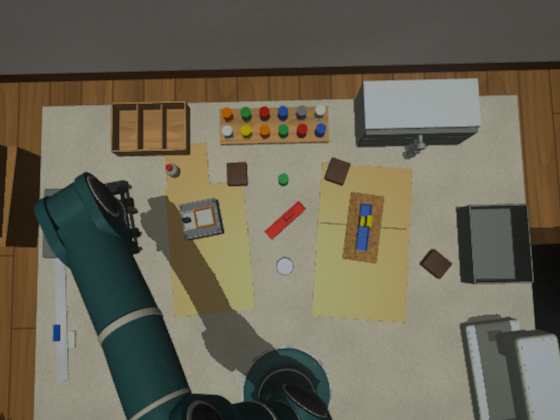

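```bash
python3 - <<'E'
from h import *
a=cv2.resize(cv2.imread("pics/wrist16.png")[85:160,235:320],(380,335),interpolation=2)
b=cv2.resize(cv2.imread("pics/wrist21.png")[85:235,245:310],None,fx=4,fy=4)[:590]
c=cv2.resize(cv2.imread("pics/scene23.png")[235:310,175:245],None,fx=3,fy=3)
z=np.zeros((590,800,3),np.uint8); z[:335,:380]=a; z[:b.shape[0],385:385+b.shape[1]]=b; z[340:340+c.shape[0],:c.shape[1]]=c
cv2.imwrite("pics/fin.png",z)
E
```

```text
(no output)
```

View pics/fin.png

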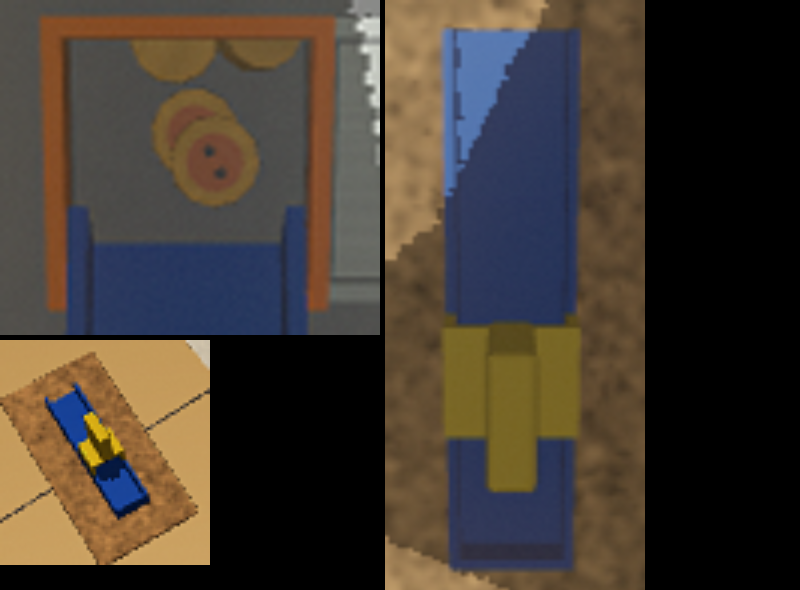

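```bash
python3 - <<'E'
from plant import robot
print(robot.job_done())
E
```

```text
the job is handed in; nothing more can be done
None
```

I opened the gate, emptied the scoop into the hopper, set the scoop back on its mat and shut the gate last. I handed in at about 34 s, with the gripper open and touching nothing.

- **Tipping:** The tool could only turn about its own axis, so I tipped the scoop by letting the handle pivot in a loosened grip. I pressed the scoop's rear on the collar rim for about 10°. With the spout in the mouth, I then pushed it against the collar's far wall until it reached 28°. I pulled back about 20 mm and the buttons slid in.
- **Gate:** It opened to the end stop (28 N, about 56 mm) and was pushed shut against the other stop (26 N). Afterwards the knob stood within 0.4 mm of where it started.
- **Scoop:** It lies flat (tilt about 0°), with its middle about 1 mm from the mat's centre. It was seen empty from two cameras, though the floor directly under the bridge was hidden.
- **Buttons:** I could see only four of the five in the cavity. The fifth was out of view. None showed in the scoop or on the table, and the scoop had been at 28°, well past their sliding angle.
- **Other objects:** The weights, spools, tin and oil bottle look unmoved in the before and after top views.
- **Disagreement:** The top and wrist cameras differed by 2–3 mm on positions. I used the wrist camera's values, and they fitted the contacts I felt.

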